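Fetch the crane's ballast bar from behind the stored parts

ROBOT

A 6-joint arm with a two-finger parallel gripper is mounted at the origin on the work surface. World frame = base frame: x ahead of the robot, y to its left, z up, the work surface at z = 0. Lengths are in mm, angles in rad, forces in N, time in s.
With the tool pointing down it reaches from about 325 to 850 mm from the base axis. Payload 4.4 kg.
Tool frame: the origin (TCP) lies at the very end of the fingers, on their centre line; the grasp point (between the pads) lies 19 mm behind it; z points along the fingers, y is the direction in which the jaws open and shut (so a half turn about z gives the same grasp; the last joint's range is limited). The gripper opens to 94 mm and grips with 3 to 60 N. Pads are 16 mm wide; open, the fingers measure 119 mm over their backs; the gripper's body (75 mm by 177 mm) begins 78 mm behind the grasp point.
Start: joints at [1.024, 0.207, 1.542, -0, 1.393, -0.15], TCP at [221.699, 530.544, 177.947] pointing down, gripper open.
Joint ranges: [-2.73, 2.73], [-0.86, 2.22], [0.23, 2.46], [-1.11, 4.25], [0.08, 2.63], [-2.82, 2.82]. Speed limits (rad/s): [2.79, 2.79, 3.14, 3.14, 3.14, 3.14].

INTERFACE

Orientations are given as [roll, pitch, yaw] about the fixed x, y, z axes, in that order (R = Rz(yaw) Ry(pitch) Rx(roll)).
In Python, from plant import arm gives the robot as it stands.
- The arm moves only by the tool apply_moves, never from a script. Its argument "steps" is a list of rows, each a list of 7 numbers: the turn, a rotation vector about the tool's x, y, z in degrees, then the shift along the tool's x, y, z in cm, then the closure, from 0 (fully open) to 1 (shut). In form: [[wx, wy, wz, tx, ty, tz, jaw], ...]. A call has 1 to 5 rows; each row is the pose to reach, as a shift and turn from the pose commanded when the call began, along the tool's axes at that moment; what a row does not reach only later rows make up. A row lasts 1/12 s, in which the tool goes at most 41.7 mm and 7.16 degrees, less where a joint would pass 70% of its speed; a pose out of reach is approached as far as the arm can. A call with a gripper value outside its range is refused whole. The fingers move at their own pace and stop on an object; "newtons" is the grip in N (left out, the last holds). Time passes only in rows, so rows that repeat a pose let the fingers close. It gives the time, the measured TCP pose, the force and the opening at its end, in the units of the state.
- arm.observe(): the state, without advancing time (a new reading comes with each control period).
- arm.snapshot(name): name is "scene" or "top" or "wrist"; returns a dict with "frame" (420x560x3 uint8, blue, green, red), "depth" (420x560 float32, mm along the optical axis (not along the pixel's ray), 0 where there is no reading), "fov_y" (degrees; the focal length in pixels is half the picture's height over the tangent of half this angle, whatever the lens; pixels are square), "cx", "cy" (the principal point, pixels), "D" ([k1, k2, p1, p2, k3] as OpenCV has them; the pictures are not rectified), "extrinsics" (4x4, takes a point from camera to world coordinates). Camera axes: x right, y down, z forward; pixel columns grow to the right and rows downward; lengths in mm; the calibration is good to about 2 mm. A picture is of the moment at which its call begins.
- arm.hand_in(): hands the job in, once; it reports no verdict.
Trained networks look in a picture, given as the dict that the camera call returned (one of the last four; its "shot" number tells which), for a name from the list of things; names that differ only in an ending like _2 or _b are one class to them, and where a whole thing is asked for, a point or a joint stands for the part that bears it (a point fixed in the world has none). Each returns a list of dicts, best first, with "confidence" (0 to 1); they miss things now and then, are a little off and sometimes report something else, mostly with a low value. They report only what shows in the picture. A call takes as long as a camera call. They do not tell look-alikes from the thing itself.
- arm.spot_in(target, picture): "location" ([x, y, z] in mm, in the coordinates of the camera as it stood for that picture, good to about 4 mm: the middle of the surface that is visible of it).
- arm.outline_of(target, picture): "pixels" (420x560 bool, what is visible of it).
The state is a dict: "time": time; "joint_positions": joint angles; "joint_vel": joint speeds; "joint_torque": joint torques, N m; "position": TCP position; "ee_rot": TCP orientation; "ft_force": force on the tool from outside, world axes, zero at the start; "wrist_torque": the same for the moment, N m; "opening": finger opening in mm.
Only numpy, scipy, OpenCV 4.12 (cv2) and the standard library are available. Lean on these libraries where they do the work, as an engineer would, in place of code of your own. Each camera call takes 0.05 s, during which the arm holds its last target.

TASK

The steel ballast bar lies on the plywood storage board behind three tall parts: the lattice mast section, the round motor and the oblong control unit. First stand all three on the large black mat at the side, leaving the bar where it is; with all three there, fetch the bar and lay it in the middle of the crane's raised black carrier deck, lengthwise between the two end stops; then stand each part back in the middle of the pad of its own shape (mast on the square one, motor on the round one, unit on the oblong one), square with the pad. Keep the three parts upright throughout and leave the white mug where it stands.

Things in the scene. Friction and masses are not known exactly. Their poses are not given: they have to be found in the camera images.
- mast_center (a point): Loose square lattice mast section, black, 46 x 46 mm and 130 mm tall, about 0.2 kg; x and y along its sides. It may be gripped like a solid block, across two opposite sides. Stands upright at the start, at the front of the storage board (on the robot's side of the steel bar), on the pad of its own shape. Point: its centre, 65 mm above its underside; z up.
- motor_center (a point): Loose round gear motor, bare aluminium with dark bands, 46 mm across and 130 mm tall, about 0.35 kg. Stands upright at the start, at the front of the storage board (on the robot's side of the steel bar), on the pad of its own shape. Point: its centre, 65 mm above its underside; z up.
- unit_center (a point): Loose oblong control unit, a grey plastic box 34 mm (its x) by 54 mm (its y) and 130 mm tall, about 0.25 kg. Stands upright at the start, at the front of the storage board (on the robot's side of the steel bar), on the pad of its own shape. Point: its centre, 65 mm above its underside; z up.
- ballast_center (a point): Loose bare steel ballast bar, 28 mm wide (its x), 110 mm long (its y) and 34 mm high, about 0.8 kg, lying flat on the 12 mm thick plywood storage board behind the three tall parts (on the far side from the robot), about 14 to 20 mm clear of the mast section and the motor, 20 to 26 mm of the unit; its far side is free, and the board reaches 50 mm past it there. Point: its centre, 17 mm above the board; z up.
- pad_square: Fixed square grey felt-covered pad, 64 x 64 mm, 2 mm thick, lying on the storage board: the mast section's place. Partly hidden under it at the start. Origin: centre of its underside (its top is 2 mm higher); x and y along its sides, z up. The three pads lie in one row, 72 mm from centre to centre, in an order that changes; the row runs along the pads' y and along the bar.
- pad_round: Fixed round grey felt-covered pad, 64 mm across, 2 mm thick, lying on the storage board: the motor's place. Origin: centre of its underside (its top is 2 mm higher), z up.
- pad_oblong: Fixed oblong grey felt-covered pad, 50 mm (x) by 70 mm (y), 2 mm thick, lying on the storage board: the control unit's place, the unit's 54 mm side along the pad's y. Origin: centre of its underside (its top is 2 mm higher), z up.
- mat: Fixed black rubber mat on the bench, 280 mm (x) by 160 mm (y), 3 mm thick, to the left or right of the storage board: the side area. Origin: centre of its underside (its top is 3 mm higher); z up.
- carrier_deck (a point): The crane's ballast carrier, a fixed black lattice stand on a bright aluminium foot plate, on the bench, on the other side of the storage board from the mat. Its flat deck is 74 mm (x) by 154 mm (y), 60 mm above the bench, with a grey mark of the bar's outline in its middle and an end stop 18 mm high across each end, 144 mm apart inside; the long sides are open. Point: centre of the deck's upper face; y runs from stop to stop (the bar's length goes along it), z up.
- mug: White ceramic mug, 76 mm across, 90 mm high, standing on the bench beyond the storage board: not part of the job. Origin: centre of its underside.
Things that resemble listed ones, but are neither listed nor needed, are in the scene too. What is shaped like the part that bears motor_center but green or yellow is not meant.

How it is judged (in metres and radians):
On the way, in this order (a step that is already met when the one before it is completed fails the run):
1. all three tall parts stand upright on the mat, with the bar still in its place (x of mast_center in the frame of mat between -0.13 and 0.13 m and y of mast_center in the frame of mat between -0.07 and 0.07 m and z of mast_center in the frame of mat between 0.06 and 0.075 m and angle between each of mast_center, motor_center, unit_center's own z axis and vertical below 0.1 rad and linear speed of each of mast, motor, unit below 0.02 m/s and angular speed of each of mast, motor, unit below 0.2 rad/s and x of motor_center in the frame of mat between -0.13 and 0.13 m and y of motor_center in the frame of mat between -0.07 and 0.07 m and z of motor_center in the frame of mat between 0.06 and 0.075 m and x of unit_center in the frame of mat between -0.13 and 0.13 m and y of unit_center in the frame of mat between -0.07 and 0.07 m and z of unit_center in the frame of mat between 0.06 and 0.075 m and distance of ballast_center from where it was at the start of the episode below 0.03 m), for 0.2 s.
2. the ballast bar lies on the carrier deck while all three parts still stand on the mat (x of ballast_center in the frame of carrier_deck between -0.015 and 0.015 m and y of ballast_center in the frame of carrier_deck between -0.015 and 0.015 m and z of ballast_center in the frame of carrier_deck between 0.012 and 0.022 m and angle between the y axis of ballast_center and the y axis of carrier_deck, either way round below 0.2 rad and angle between each of ballast_center, mast_center, motor_center, unit_center's own z axis and vertical below 0.1 rad and linear speed of each of ballast, mast, motor, unit below 0.02 m/s and angular speed of each of ballast, mast, motor, unit below 0.2 rad/s and x of mast_center in the frame of mat between -0.13 and 0.13 m and y of mast_center in the frame of mat between -0.07 and 0.07 m and z of mast_center in the frame of mat between 0.06 and 0.075 m and x of motor_center in the frame of mat between -0.13 and 0.13 m and y of motor_center in the frame of mat between -0.07 and 0.07 m and z of motor_center in the frame of mat between 0.06 and 0.075 m and x of unit_center in the frame of mat between -0.13 and 0.13 m and y of unit_center in the frame of mat between -0.07 and 0.07 m and z of unit_center in the frame of mat between 0.06 and 0.075 m), for 0.2 s.
At the end, for the whole second after the job is handed in: Bar flat on the carrier deck, within 15 mm of its middle each way and 0.2 rad of its length; mast, motor and unit upright on the square, round and oblong pads, within 13 mm of the middle; mast and unit within 0.2 rad of square with their pads; all at rest (x of ballast_center in the frame of carrier_deck between -0.015 and 0.015 m and y of ballast_center in the frame of carrier_deck between -0.015 and 0.015 m and z of ballast_center in the frame of carrier_deck between 0.012 and 0.022 m and angle between the y axis of ballast_center and the y axis of carrier_deck, either way round below 0.2 rad and angle between each of ballast_center, mast_center, motor_center, unit_center's own z axis and vertical below 0.1 rad and linear speed of each of ballast, mast, motor, unit below 0.02 m/s and angular speed of each of ballast, mast, motor, unit below 0.2 rad/s and horizontal distance between mast_center and pad_square below 0.013 m and z of mast_center in the frame of pad_square between 0.06 and 0.073 m and (angle between the x axis of mast_center and the x axis of pad_square, either way round below 0.2 rad or angle between the x axis of mast_center and the y axis of pad_square, either way round below 0.2 rad) and horizontal distance between motor_center and pad_round below 0.013 m and z of motor_center in the frame of pad_round between 0.06 and 0.073 m and horizontal distance between unit_center and pad_oblong below 0.013 m and z of unit_center in the frame of pad_oblong between 0.06 and 0.073 m and angle between the y axis of unit_center and the y axis of pad_oblong, either way round below 0.2 rad); the robot touches nothing.
It fails at once if a tall part is tipped over (more than 0.5 rad) (angle between any of mast_center, motor_center, unit_center's own z axis and vertical above 0.5 rad).
It fails at once if the mug is pushed more than 30 mm or tipped over (distance of mug from where it was at the start of the episode above 0.03 m or angle between mug's own z axis and vertical above 0.5 rad).
It also fails if it takes over 144 s, if anything falls off the work surface, if the arm or the gripper's body presses on something with over 40 N, if the wrist force passes 120 N, or if a joint passes its speed limit or range.

## Working session

There is one attempt and no reset: what is moved stays moved. The work goes in short steps, Python scripts to look and compute and a tool call to move; the robot and the scene stay as the last step left them, time stands still between calls to the robot, and variables do not carry over. Pictures are saved under pics/ and viewed, and the job is handed in when it is done.

Besides the shell and the picture viewer there is one more tool, called after "Call:" as name(argument=value, ...) on one line, values as JSON. apply_moves: Moves the arm, as the interface text tells. Its arguments: {"type":"object","properties":{"steps":{"type":"array","items":{"type":"array","items":{"type":"number"}}},"newtons":{"type":"number"}},"required":["steps"]}

```bash
mkdir -p pics; ls; cat > h.py <<'E'
import numpy as np, cv2, json
from plant import arm
def K(p):
    f=p["frame"].shape[0]/2/np.tan(np.radians(p["fov_y"])/2)
    return np.array([[f,0,p["cx"]],[0,f,p["cy"]],[0,0,1.]])
def cloud(p):
    h,w=p["depth"].shape
    uv=np.stack(np.meshgrid(np.arange(w),np.arange(h)),-1).reshape(-1,1,2).astype(np.float64)
    n=cv2.undistortPoints(uv,K(p),np.array(p["D"],float)).reshape(h,w,2)
    d=p["depth"].astype(float)
    c=np.dstack([n*d[...,None],d])
    E=np.array(p["extrinsics"]); W=c@E[:3,:3].T+E[:3,3]
    W[d<=0]=np.nan
    return W
def toW(p,c):
    E=np.array(p["extrinsics"]); return E[:3,:3]@np.array(c)+E[:3,3]
def proj(p,P):
    E=np.linalg.inv(np.array(p["extrinsics"])); r=cv2.Rodrigues(E[:3,:3])[0]
    return cv2.projectPoints(np.array(P,float).reshape(-1,3),r,E[:3,3],K(p),np.array(p["D"],float))[0].reshape(-1,2)
def rayz(p,uv,z):
    n=cv2.undistortPoints(np.array(uv,float).reshape(-1,1,2),K(p),np.array(p["D"],float)).reshape(-1,2)
    E=np.array(p["extrinsics"]); d=np.c_[n,np.ones(len(n))]@E[:3,:3].T; o=E[:3,3]
    return o+d*((z-o[2])/d[:,2])[:,None]
NAMES=["mast_center","motor_center","unit_center","ballast_center","pad_square","pad_round","pad_oblong","mat","carrier_deck","mug"]
E
python3 - <<'E'
from h import *
print(arm.observe())
for n in ["scene","top","wrist"]:
    p=arm.snapshot(n); cv2.imwrite(f"pics/{n}0.png",p["frame"])
    print(n,p["fov_y"],p["cx"],p["cy"],p["D"],np.round(p["extrinsics"],3).tolist())
    if n!="wrist":
      W=cloud(p)
      for t in NAMES:
        try:
          s=arm.spot_in(t,p)
          for q in s[:3]:
            print(t,round(q["confidence"],2),np.round(toW(p,q["location"])).tolist(),np.round(proj(p,toW(p,q["location"]))[0]).tolist())
          if not s: print(t,"none")
        except Exception as e: print(t,e)
E
```

```text
pics
{'time': 0.0, 'joint_positions': array([ 1.02450386e+00,  2.07451108e-01,  1.54293394e+00, -1.06160045e-05,
        1.39351190e+00, -1.50508311e-01]), 'joint_vel': array([ 1.87066242e-03, -5.67633138e-05,  6.84098092e-04, -7.15419027e-04,
        5.64480618e-04,  1.35215179e-03]), 'joint_torque': array([ 3.93711362e-04, -3.70874727e+01, -2.81417584e+01,  6.99594710e-02,
        3.62207531e-02, -1.75817486e-04]), 'position': array([221.24075944, 529.78755117, 176.78273666]), 'ee_rot': array([-3.13931285e+00, -3.35179520e-04,  2.74581000e+00]), 'ft_force': array([ 0.11205317, -0.43749354, -0.12242551]), 'wrist_torque': array([ 0.02916469, -0.05105921,  0.04072272]), 'opening': 93.96399882510303}
scene 51.20817920876692 275.10668984746 206.68175225164472 [-0.09789282  0.          0.          0.          0.        ] [[0.559, 0.703, -0.439, 1048.542], [0.829, -0.472, 0.3, -271.244], [0.004, -0.532, -0.847, 851.748], [0.0, 0.0, 0.0, 1.0]]
mast_center 0.77 [563.0, -57.0, 99.0] [229.0, 186.0]
mast_center 0.6 [488.0, 284.0, 58.0] [333.0, 113.0]
motor_center 0.95 [459.0, 57.0, 101.0] [248
[... 1141 characters left out ...]
 230.0]
pad_square 0.85 [542.0, -47.0, 17.0] [302.0, 264.0]
pad_square 0.26 [559.0, 85.0, 142.0] [228.0, 250.0]
pad_round 0.64 [548.0, 69.0, 14.0] [244.0, 262.0]
pad_oblong 0.59 [542.0, 7.0, 16.0] [275.0, 265.0]
pad_oblong 0.49 [546.0, 71.0, 14.0] [243.0, 263.0]
pad_oblong 0.4 [476.0, 280.0, 60.0] [131.0, 301.0]
mat 0.76 [485.0, -295.0, -0.0] [424.0, 288.0]
carrier_deck 0.97 [476.0, 281.0, 60.0] [130.0, 301.0]
mug 0.82 [799.0, -1.0, 44.0] [276.0, 138.0]
wrist 69.86049578780194 281.31770944800286 203.30252339710427 [-0.02549399  0.          0.          0.          0.        ] [[0.386, 0.89, 0.242, 152.098], [0.922, -0.373, -0.101, 560.859], [0.0, 0.262, -0.965, 384.851], [0.0, 0.0, 0.0, 1.0]]
```

View pics/scene0.png

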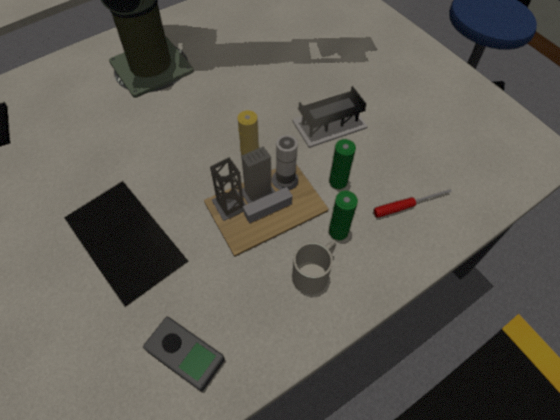

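View pics/top0.png

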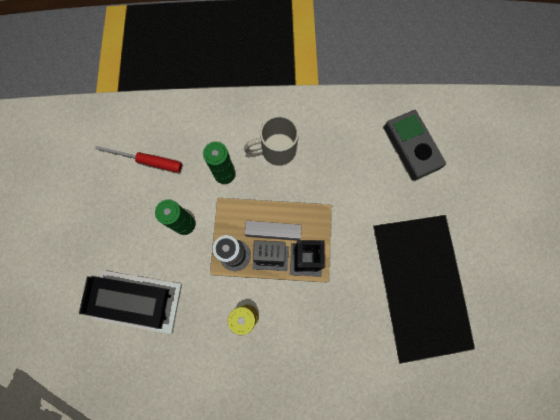

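View pics/wrist0.png

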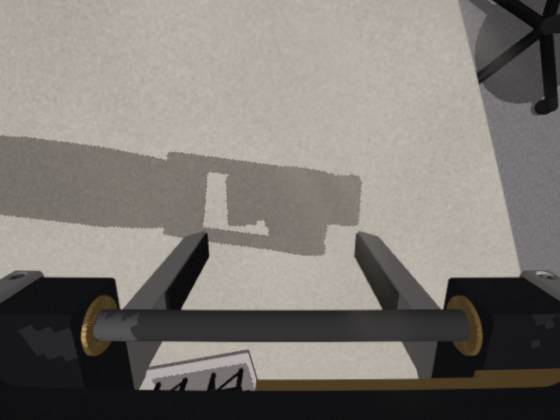

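The top view shows the motor at (230,248), unit (269,254), mast (310,255), bar (272,230), mat (424,288), carrier (130,301) and mug (280,138). Motor look-alikes are the two green cylinders at (172,215) and (217,160) and the yellow one at (242,320). The real motor is the bare aluminium one on the board at (230,248).

```bash
cat > m1.py <<'E'
from h import *
def rect(pts):
    r=cv2.minAreaRect(pts.astype(np.float32)); return np.round(r[0],1).tolist(),np.round(r[1],1).tolist(),round(r[2],1)
def masked(p,W,t,box,zr):
    m=(W[...,2]>zr[0])&(W[...,2]<zr[1])&(W[...,0]>box[0])&(W[...,0]<box[1])&(W[...,1]>box[2])&(W[...,1]<box[3])
    return m
if __name__=="__main__":
  for n in ["scene","top"]:
    p=arm.snapshot(n); W=cloud(p)
    print(n)
    for t,box,zr in [("motor",(500,600,45,120),(138,152)),("unit",(500,600,-20,45),(138,152)),("mast",(500,600,-100,-22),(138,152)),("bar",(590,650,-80,90),(38,54)),("yellow",(400,490,20,100),(110,160)),("deck",(400,560,190,370),(56,66)),("stops",(400,560,190,370),(70,90))]:
      m=masked(p,W,t,box,zr)
      P=W[m]; 
      if len(P)>10: print(t,len(P),"z",np.round(np.percentile(P[:,2],[10,50,90]),1),"med",np.round(P.mean(0)[:2],1),rect(P[:,:2]))
    for t in ["mat","carrier_deck","pad_square","pad_round","pad_oblong","ballast_center","mast_center","motor_center","unit_center"]:
      for q in arm.outline_of(t,p)[:2]:
        m=q["pixels"]; P=W[m&np.isfinite(W[...,2])]
        if len(P)>10: print("  ",t,round(q["confidence"],2),m.sum(),np.round(np.median(P,0),1),rect(P[:,:2]))
  cv2.imwrite("pics/crop1.png",cv2.resize(p["frame"][190:290,200:340],None,fx=5,fy=5,interpolation=cv2.INTER_CUBIC))
E
python3 m1.py
```

```text
scene
motor 311 z [141.7 144.  146. ] med [565.2  88.2] ([564.3, 89.1], [42.4, 45.3], 54.6)
unit 376 z [141.2 143.6 145.2] med [558.9  15.4] ([557.3, 16.3], [54.0, 36.1], 85.8)
mast 315 z [140.6 143.3 145.2] med [551.8 -54.9] ([550.2, -53.9], [47.2, 49.2], 88.2)
bar 613 z [42.4 45.3 47.4] med [610.7   8.4] ([609.5, 10.0], [110.3, 30.5], 85.2)
yellow 340 z [115.3 128.5 130.9] med [448.3  62.6] ([443.6, 64.6], [44.9, 46.0], 76.5)
deck 1279 z [57.5 59.4 61.5] med [477.4 290.9] ([474.5, 289.3], [157.6, 78.5], 79.8)
stops 158 z [71.4 76.4 79.2] med [475.6 287. ] ([475.4, 288.9], [158.1, 72.5], 80.1)
   mat 0.67 7940 [ 502.6 -296.7    2.3] ([487.2, -295.8], [286.1, 162.2], 6.8)
   carrier_deck 0.98 2794 [489.  282.8  57.2] ([454.8, 319.6], [221.1, 155.6], 80.8)
   carrier_deck 0.19 71 [564.8 -10.6  14.1] ([568.6, 10.6], [71.9, 40.8], 57.2)
   pad_square 0.64 181 [550.3 -77.9  13.7] ([552.3, -57.9], [63.4, 61.8], 80.8)
   pad_round 0.41 89 [565.2 -10.9  13.9] ([568.3, 11.4], [72.1, 36.2], 59.8)
   pad_oblong 0.47 50 [557.3 -13.4  13.4] ([569.2, 9.1], [69.5, 27.5], 58.1)
   mast_center 0.93 
[... 1098 characters left out ...]
 [552.7 -56.5 142. ] ([552.3, -56.3], [50.7, 50.6], 87.8)
   pad_square 0.79 305 [546.3 -52.2  13.6] ([549.6, -54.9], [62.9, 61.6], 85.1)
   pad_round 0.67 176 [546.8  71.6  13.6] ([557.1, 79.7], [39.1, 61.8], 51.9)
   pad_oblong 0.69 210 [537.8   5.6  13.5] ([541.0, 11.2], [38.0, 77.2], 21.6)
   ballast_center 0.57 892 [607.    9.6  45.4] ([608.9, 9.2], [110.1, 44.9], 74.1)
   mast_center 0.85 833 [553.1 -56.5 141.9] ([558.4, -56.6], [50.7, 62.5], 88.2)
   motor_center 0.95 744 [444.7  62.5 129.5] ([433.9, 69.7], [45.3, 66.5], 63.8)
   motor_center 0.8 819 [559.8  85.5 143.2] ([572.3, 100.3], [74.6, 54.2], 44.4)
   unit_center 0.63 790 [553.2  16.6 143.2] ([557.3, 18.9], [50.7, 67.2], 15.5)
```

Both cameras agree within about 1 mm. The crop only confirms what I chose. Next, a planning helper (it only prints numbers).

```bash
cat > plan.py <<'E'
import sys, numpy as np
from h import arm
from scipy.spatial.transform import Rotation as R
def plan(wps, jaw, start=None):
    """wps: list of (x,y,z,yawdeg,ncalls,nrows). prints rows; each call spans to its sub target with nrows ramp"""
    s=arm.observe(); 
    pos=np.array(s["position"]); rot=R.from_euler("xyz",s["ee_rot"])
    print("t",round(s["time"],2),"pos",np.round(pos,1),"rpy",np.round(np.degrees(s["ee_rot"]),1),"open",round(s["opening"],1),"F",np.round(s["ft_force"],1))
    for x,y,z,yaw,nc,nr in wps:
        tgt=R.from_euler("xyz",[180,0,yaw],degrees=True); d=(np.array([x,y,z])-pos)/nc
        full=(rot.inv()*tgt).as_rotvec()
        for c in range(nc):
            w=np.degrees(full/nc); t=rot.inv().apply(d)/10
            print("-> call",[round(v,1) for v in w],[round(v,2) for v in t],"jaw",jaw,"| per row mm %.1f deg %.1f"%(np.linalg.norm(d)/nr,np.linalg.norm(w)/nr), "q1/%d"%nr, np.round(np.r_[w,t]/nr,2).tolist())
            pos=pos+d; rot=rot*R.from_rotvec(full/nc)
E
python3 -c "
from plan import *
plan([(550.2,-54.5,235,84.8,4,5)],0)"
```

```text
t 2.15 pos [221.7 530.5 177.9] rpy [180.   -0.  157.3] open 94.2 F [0.7 0.5 0.7]
-> call [np.float64(-0.0), np.float64(-0.0), np.float64(18.1)] [np.float64(-13.22), np.float64(-10.33), np.float64(-1.43)] jaw 0 | per row mm 33.7 deg 3.6 q1/5 [-0.0, -0.0, 3.63, -2.64, -2.07, -0.29]
-> call [np.float64(-0.0), np.float64(-0.0), np.float64(18.1)] [np.float64(-15.77), np.float64(-5.7), np.float64(-1.43)] jaw 0 | per row mm 33.7 deg 3.6 q1/5 [-0.0, -0.0, 3.63, -3.15, -1.14, -0.29]
-> call [np.float64(-0.0), np.float64(-0.0), np.float64(18.1)] [np.float64(-16.77), np.float64(-0.51), np.float64(-1.43)] jaw 0 | per row mm 33.7 deg 3.6 q1/5 [-0.0, -0.0, 3.63, -3.35, -0.1, -0.29]
-> call [np.float64(-0.0), np.float64(-0.0), np.float64(18.1)] [np.float64(-16.09), np.float64(4.73), np.float64(-1.43)] jaw 0 | per row mm 33.7 deg 3.6 q1/5 [-0.0, -0.0, 3.63, -3.22, 0.95, -0.29]
```

View pics/crop1.png

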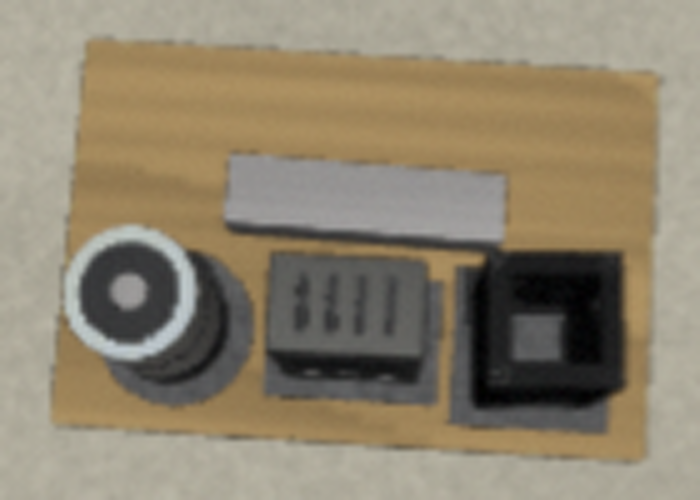

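The crop shows the aluminium motor at (130,290), the unit at (350,310) and the mast at (555,325), with the bar behind them at (365,200). I'll move above the mast.

Call:
apply_moves(steps=[[0, 0, 3.6, -2.6, -2.1, -0.3, 0], [0, 0, 7.2, -5.3, -4.1, -0.6, 0], [0, 0, 10.8, -7.9, -6.2, -0.9, 0], [0, 0, 14.4, -10.6, -8.3, -1.2, 0], [0, 0, 18.1, -13.2, -10.3, -1.4, 0]])

```text
time: 2.57
position: [304.3, 383.3, 192.3]
ee_rot: [3.141, 0.0, 2.427]
ft_force: [0.2, 0.8, -0.2]
opening: 93.6
```

Call:
apply_moves(steps=[[0, 0, 3.6, -3.2, -1.1, -0.3, 0], [0, 0, 7.2, -6.3, -2.3, -0.6, 0], [0, 0, 10.8, -9.5, -3.4, -0.9, 0], [0, 0, 14.4, -12.6, -4.6, -1.2, 0], [0, 0, 18.1, -15.8, -5.7, -1.4, 0]])

```text
time: 2.98
position: [386.8, 236.9, 206.6]
ee_rot: [3.14, 0.0, 2.111]
ft_force: [1.3, 0.0, -0.6]
opening: 93.9
```

Call:
apply_moves(steps=[[0, 0, 3.6, -3.3, -0.1, -0.3, 0], [0, 0, 7.2, -6.7, -0.2, -0.6, 0], [0, 0, 10.8, -10, -0.3, -0.9, 0], [0, 0, 14.4, -13.4, -0.4, -1.2, 0], [0, 0, 18.1, -16.8, -0.5, -1.4, 0]])

```text
time: 3.4
position: [469.5, 90.3, 220.5]
ee_rot: [3.14, 0.0, 1.795]
ft_force: [0.5, -0.2, -0.1]
opening: 94.0
```

Call:
apply_moves(steps=[[0, 0, 3.6, -3.2, 0.9, -0.3, 0], [0, 0, 7.2, -6.4, 1.9, -0.6, 0], [0, 0, 10.8, -9.6, 2.8, -0.9, 0], [0, 0, 14.4, -12.8, 3.8, -1.2, 0], [0, 0, 18.1, -16.1, 4.7, -1.4, 0]])

```text
time: 3.82
position: [551.6, -55.9, 234.4]
ee_rot: [3.141, -0.0, 1.479]
ft_force: [0.6, 0.9, 0.4]
opening: 94.1
```

```bash
python3 - <<'E'
from plan import *
import cv2
from h import *
p=arm.snapshot("wrist"); cv2.imwrite("pics/w1.png",p["frame"])
from m1 import rect,masked
W=cloud(p)
for t,box,zr in [("motor",(500,600,45,120),(138,152)),("unit",(500,600,-20,45),(138,152)),("mast",(500,600,-100,-22),(138,152)),("bar",(590,650,-80,90),(38,54))]:
      P=W[masked(p,W,t,box,zr)]
      if len(P)>10: print(t,len(P),"z",np.round(np.percentile(P[:,2],[10,50,90]),1),rect(P[:,:2]))
plan([(550.2,-54.5,75,84.8,1,5)],0)
E
```

```text
motor 2214 z [143.4 144.5 145.6] ([565.3, 79.6], [45.8, 65.5], 4.8)
unit 2052 z [143.1 144.1 145.1] ([558.2, 17.0], [53.8, 34.1], 85.4)
mast 1225 z [143.  144.1 145. ] ([551.5, -53.7], [46.6, 46.0], 88.0)
bar 1979 z [45.  46.1 47.1] ([610.3, 10.4], [109.8, 28.3], 83.8)
t 3.87 pos [554.5 -62.  234.5] rpy [179.8   0.3  84.3] open 94.0 F [ 1.8 -3.   0.3]
-> call [np.float64(0.2), np.float64(0.3), np.float64(-0.5)] [np.float64(0.78), np.float64(-0.57), np.float64(15.94)] jaw 0 | per row mm 31.9 deg 0.1 q1/5 [0.05, 0.06, -0.09, 0.16, -0.11, 3.19]
```

View pics/w1.png

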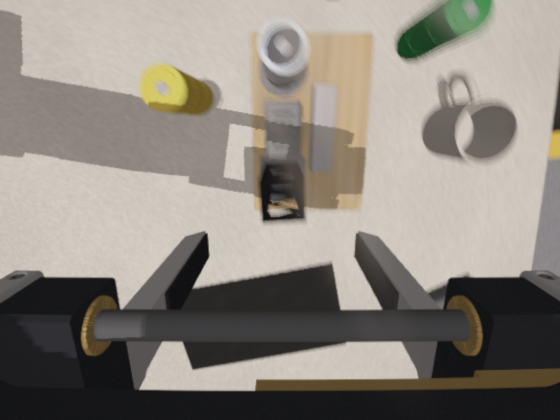

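Call:
apply_moves(steps=[[0, 0, 0, 0, 0, 0, 0], [0, 0, 0, 0, 0, 0, 0], [0, 0, 0, 0, 0, 0, 0], [0, 0, 0, 0, 0, 0, 0], [0, 0, 0, 0, 0, 0, 0]])

```text
time: 4.28
position: [550.4, -53.1, 234.0]
ee_rot: [-3.141, -0.0, 1.484]
ft_force: [0.4, -0.8, -0.2]
opening: 94.0
```

```bash
python3 - <<'E'
from plan import *
plan([(550.7,-54.3,75,84.8,1,5)],0)
E
```

```text
t 4.28 pos [550.4 -53.1 234. ] rpy [-180.   -0.   85.] open 94.0 F [ 0.4 -0.8 -0.2]
-> call [np.float64(-0.0), np.float64(-0.0), np.float64(0.2)] [np.float64(-0.12), np.float64(0.05), np.float64(15.9)] jaw 0 | per row mm 31.8 deg 0.0 q1/5 [-0.0, -0.0, 0.05, -0.02, 0.01, 3.18]
```

Call:
apply_moves(steps=[[0, 0, 0, -0.1, 0, 2, 0], [0, 0, 0, -0.1, 0.05, 5, 0], [0, 0, 0, -0.1, 0.05, 8, 0], [0, 0, 0, -0.1, 0.05, 11, 0], [0, 0, 0, -0.1, 0.05, 13, 0]])

```text
time: 4.7
position: [549.2, -54.0, 101.2]
ee_rot: [-3.138, -0.001, 1.484]
ft_force: [0.1, -1.3, -0.1]
opening: 93.8
```

Call:
apply_moves(steps=[[0, 0, 0, 0, 0, 1.5, 0], [0, 0, 0, 0, 0, 2.4, 0], [0, 0, 0, 0, 0, 2.9, 0], [0, 0, 0, 0, 0, 2.9, 0], [0, 0, 0, 0, 0, 2.9, 0]])

```text
time: 5.12
position: [551.9, -55.3, 75.8]
ee_rot: [3.14, 0.0, 1.483]
ft_force: [-0.5, 0.4, -0.3]
opening: 93.8
```

Call:
apply_moves(steps=[[0, 0, 0, 0, 0, 0, 1], [0, 0, 0, 0, 0, 0, 1], [0, 0, 0, 0, 0, 0, 1], [0, 0, 0, 0, 0, 0, 1], [0, 0, 0, 0, 0, 0, 1]], newtons=25)

```text
time: 5.53
position: [551.5, -55.6, 75.4]
ee_rot: [3.141, 0.0, 1.482]
ft_force: [-0.3, -0.5, -0.0]
opening: 64.3
```

Call:
apply_moves(steps=[[0, 0, 0, 0, 0, 0, 1], [0, 0, 0, 0, 0, 0, 1], [0, 0, 0, 0, 0, 0, 1], [0, 0, 0, 0, 0, 0, 1], [0, 0, 0, 0, 0, 0, 1]])

```text
time: 5.95
position: [551.2, -55.4, 74.9]
ee_rot: [-3.141, -0.0, 1.482]
ft_force: [0.6, -0.4, 0.3]
opening: 46.1
```

```bash
python3 - <<'E'
from plan import *
plan([(551.2,-55.4,130,84.8,1,5),(584,-253,130,84.8,2,5),(584,-253,65,84.8,1,5)],1)
E
```

```text
t 5.95 pos [551.2 -55.4  74.9] rpy [-180.    -0.    84.9] open 46.1 F [ 0.6 -0.4  0.3]
-> call [np.float64(-0.0), np.float64(-0.0), np.float64(0.1)] [np.float64(0.0), np.float64(0.0), np.float64(-5.51)] jaw 1 | per row mm 11.0 deg 0.0 q1/5 [-0.0, -0.0, 0.02, 0.0, 0.0, -1.1]
-> call [np.float64(0.0), np.float64(0.0), np.float64(0.0)] [np.float64(-9.69), np.float64(2.53), np.float64(0.0)] jaw 1 | per row mm 20.0 deg 0.0 q1/5 [0.0, 0.0, 0.0, -1.94, 0.51, 0.0]
-> call [np.float64(0.0), np.float64(0.0), np.float64(0.0)] [np.float64(-9.69), np.float64(2.53), np.float64(0.0)] jaw 1 | per row mm 20.0 deg 0.0 q1/5 [0.0, 0.0, 0.0, -1.94, 0.51, 0.0]
-> call [np.float64(-0.0), np.float64(-0.0), np.float64(-0.0)] [np.float64(-0.0), np.float64(-0.0), np.float64(6.5)] jaw 1 | per row mm 13.0 deg 0.0 q1/5 [-0.0, -0.0, -0.0, -0.0, -0.0, 1.3]
```

Call:
apply_moves(steps=[[0, 0, 0, 0, 0, 0, 1], [0, 0, 0, 0, 0, -1, 1], [0, 0, 0, 0, 0, -2.5, 1], [0, 0, 0, 0, 0, -4.5, 1], [0, 0, 0, 0, 0, -5.5, 1]])

```text
time: 6.37
position: [552.3, -55.7, 132.3]
ee_rot: [3.139, 0.0, 1.482]
ft_force: [1.4, -1.0, -1.7]
opening: 46.5
```

Call:
apply_moves(steps=[[0, 0, 0, -0.8, 0.2, 0, 1], [0, 0, 0, -2.4, 0.6, 0, 1], [0, 0, 0, -4.6, 1.2, 0, 1], [0, 0, 0, -7.2, 1.9, 0, 1], [0, 0, 0, -9.7, 2.5, 0, 1]])

```text
time: 6.78
position: [567.0, -155.5, 128.9]
ee_rot: [-3.14, -0.0, 1.483]
ft_force: [0.3, 1.0, -1.9]
opening: 46.5
```

Call:
apply_moves(steps=[[0, 0, 0, -2.6, 0.7, 0, 1], [0, 0, 0, -5.2, 1.4, 0, 1], [0, 0, 0, -7.4, 1.9, 0, 1], [0, 0, 0, -9, 2.3, 0, 1], [0, 0, 0, -9.7, 2.5, 0, 1]])

```text
time: 7.2
position: [583.3, -255.8, 128.8]
ee_rot: [-3.14, 0.0, 1.48]
ft_force: [0.1, -0.1, -2.3]
opening: 46.4
```

Call:
apply_moves(steps=[[0, 0, 0, 0, 0, 0, 1], [0, 0, 0, 0, 0, 0.8, 1], [0, 0, 0, 0, 0, 2, 1], [0, 0, 0, 0, 0, 3.5, 1], [0, 0, 0, 0, 0, 4.5, 1]])

```text
time: 7.62
position: [582.6, -250.8, 82.3]
ee_rot: [-3.139, -0.002, 1.484]
ft_force: [0.0, 0.1, -2.1]
opening: 46.4
```

```bash
python3 - <<'E'
from plan import *
plan([(584,-253,65,84.8,1,5)],1)
from h import *
for n in ["scene","top"]:
  p=arm.snapshot(n); cv2.imwrite(f"pics/{n}2.png",p["frame"])
E
```

```text
t 7.62 pos [ 582.6 -250.8   82.3] rpy [-1.798e+02 -1.000e-01  8.500e+01] open 46.4 F [ 0.   0.1 -2.1]
-> call [np.float64(-0.2), np.float64(-0.1), np.float64(0.2)] [np.float64(-0.21), np.float64(0.17), np.float64(1.73)] jaw 1 | per row mm 3.5 deg 0.1 q1/5 [-0.04, -0.02, 0.04, -0.04, 0.03, 0.35]
```

View pics/scene2.png

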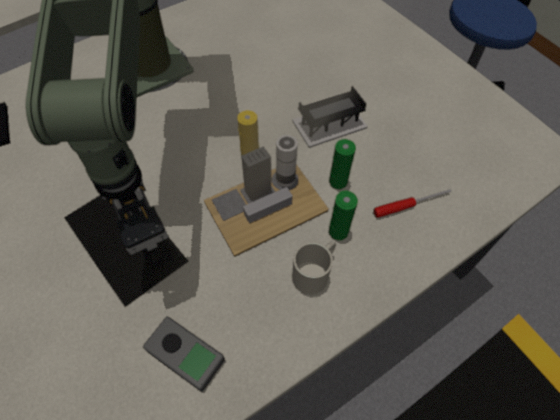

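The mast is held over the mat's right part at about (150,240), and its square pad at (230,205) is clear. I'll lower it and release.

Call:
apply_moves(steps=[[0, 0, 0, 0, 0, 0.6, 1], [0, 0, 0, 0, 0, 1.2, 1], [0, 0, 0, 0, 0, 1.7, 1], [0, 0, 0, 0, 0, 1.9, 1], [0, 0, 0, 0, 0, 1.9, 1]])

```text
time: 8.13
position: [583.5, -252.9, 65.3]
ee_rot: [-3.141, -0.001, 1.482]
ft_force: [-0.2, -0.6, -2.1]
opening: 46.4
```

Call:
apply_moves(steps=[[0, 0, 0, 0, 0, 0, 1], [0, 0, 0, 0, 0, 0, 1], [0, 0, 0, 0, 0, 0, 1]])

```text
time: 8.38
position: [584.2, -253.4, 66.5]
ee_rot: [3.141, 0.0, 1.482]
ft_force: [-0.8, 0.4, -1.4]
opening: 46.1
```

Call:
apply_moves(steps=[[0, 0, 0, 0, 0, 0.1, 1], [0, 0, 0, 0, 0, 0.15, 1], [0, 0, 0, 0, 0, 0.15, 1], [0, 0, 0, 0, 0, 0.15, 1]])

```text
time: 8.72
position: [583.8, -253.1, 64.4]
ee_rot: [-3.141, -0.0, 1.482]
ft_force: [0.1, -0.3, -2.1]
opening: 46.5
```

Call:
apply_moves(steps=[[0, 0, 0, 0, 0, 0, 0], [0, 0, 0, 0, 0, 0, 0], [0, 0, 0, 0, 0, 0, 0], [0, 0, 0, 0, 0, 0, 0], [0, 0, 0, 0, 0, 0, 0]])

```text
time: 9.13
position: [584.1, -253.3, 64.8]
ee_rot: [3.141, 0.0, 1.482]
ft_force: [-0.5, 0.7, 0.5]
opening: 76.5
```

Call:
apply_moves(steps=[[0, 0, 0, 0, 0, 0, 0], [0, 0, 0, 0, 0, 0, 0], [0, 0, 0, 0, 0, -1.5, 0], [0, 0, 0, 0, 0, -4.5, 0], [0, 0, 0, 0, 0, -8, 0]])

```text
time: 9.55
position: [581.6, -251.8, 142.2]
ee_rot: [-3.135, -0.003, 1.482]
ft_force: [0.7, -0.6, 0.5]
opening: 94.1
```

Call:
apply_moves(steps=[[0, 0, 0, 0, 0, -3, 0], [0, 0, 0, 0, 0, -6, 0], [0, 0, 0, 0, 0, -8, 0], [0, 0, 0, 0, 0, -8.5, 0]])

```text
time: 9.88
position: [586.3, -254.5, 235.1]
ee_rot: [3.133, 0.004, 1.482]
ft_force: [0.1, 0.0, 1.1]
opening: 93.8
```

```bash
python3 - <<'E'
from plan import *
plan([(557.4,16.6,232,84.8,2,5),(557.4,16.6,75,84.8,1,5)],0)
E
```

```text
t 9.88 pos [ 586.3 -254.5  235.1] rpy [179.5   0.2  84.9] open 93.8 F [0.1 0.  1.1]
-> call [np.float64(0.2), np.float64(0.1), np.float64(0.1)] [np.float64(13.38), np.float64(-2.64), np.float64(0.08)] jaw 0 | per row mm 27.3 deg 0.1 q1/5 [0.05, 0.02, 0.01, 2.68, -0.53, 0.02]
-> call [np.float64(0.2), np.float64(0.1), np.float64(0.1)] [np.float64(13.37), np.float64(-2.65), np.float64(0.12)] jaw 0 | per row mm 27.3 deg 0.1 q1/5 [0.05, 0.02, 0.01, 2.67, -0.53, 0.02]
-> call [np.float64(-0.0), np.float64(-0.0), np.float64(-0.0)] [np.float64(-0.0), np.float64(-0.0), np.float64(15.7)] jaw 0 | per row mm 31.4 deg 0.0 q1/5 [-0.0, -0.0, -0.0, -0.0, -0.0, 3.14]
```

Call:
apply_moves(steps=[[0, 0, 0, 1, -0.2, 0, 0], [0, 0, 0, 3.2, -0.6, 0, 0], [0, 0, 0, 6.3, -1.2, 0, 0], [0, 0, 0, 9.8, -1.9, 0, 0], [0, 0, 0, 13.3, -2.5, 0, 0]])

```text
time: 10.3
position: [568.5, -116.2, 226.1]
ee_rot: [-3.136, -0.002, 1.481]
ft_force: [1.0, 1.2, 0.0]
opening: 94.1
```

Call:
apply_moves(steps=[[0, 0, 0, 3.5, -0.7, 0, 0], [0, 0, 0, 7, -1.3, 0, 0], [0, 0, 0, 10.3, -2, 0, 0], [0, 0, 0, 12.5, -2.4, 0, 0], [0, 0, 0, 13.3, -2.5, 0, 0]])

```text
time: 10.72
position: [555.0, 20.4, 226.7]
ee_rot: [-3.136, -0.002, 1.486]
ft_force: [1.1, 0.4, 0.8]
opening: 94.1
```

Call:
apply_moves(steps=[[0, 0, 0, 0, 0, 0, 0], [0, 0, 0, 0, 0, 0, 0], [0, 0, 0, 0, 0, 0, 0], [0, 0, 0, 0, 0, 0, 0]])

```text
time: 11.05
position: [557.6, 14.8, 228.9]
ee_rot: [-3.141, 0.0, 1.48]
ft_force: [0.0, 0.8, -0.7]
opening: 94.1
```

```bash
python3 - <<'E'
from plan import *
plan([(557.4,16.6,75,84.8,1,5)],0)
E
```

```text
t 11.05 pos [557.6  14.8 228.9] rpy [-180.     0.    84.8] open 94.1 F [ 0.   0.8 -0.7]
-> call [np.float64(-0.0), np.float64(0.0), np.float64(0.0)] [np.float64(0.18), np.float64(-0.02), np.float64(15.39)] jaw 0 | per row mm 30.8 deg 0.0 q1/5 [-0.01, 0.0, 0.0, 0.04, -0.0, 3.08]
```

Call:
apply_moves(steps=[[0, 0, 0, 0.15, 0, 2, 0], [0, 0, 0, 0.15, 0, 5, 0], [0, 0, 0, 0.15, 0, 8, 0], [0, 0, 0, 0.15, 0, 11, 0], [0, 0, 0, 0.15, 0, 13, 0]])

```text
time: 11.47
position: [556.1, 16.4, 96.3]
ee_rot: [-3.138, 0.0, 1.48]
ft_force: [-0.3, -0.2, -0.1]
opening: 93.8
```

Call:
apply_moves(steps=[[0, 0, 0, 0, 0, 1.5, 0], [0, 0, 0, 0, 0, 2.2, 0], [0, 0, 0, 0, 0, 2.4, 0], [0, 0, 0, 0, 0, 2.4, 0], [0, 0, 0, 0, 0, 2.4, 0]])

```text
time: 11.88
position: [559.0, 17.1, 76.7]
ee_rot: [3.139, 0.0, 1.481]
ft_force: [0.2, 0.1, 0.4]
opening: 94.2
```

Call:
apply_moves(steps=[[0, 0, 0, 0, 0, 0, 1], [0, 0, 0, 0, 0, 0, 1], [0, 0, 0, 0, 0, 0, 1], [0, 0, 0, 0, 0, 0, 1], [0, 0, 0, 0, 0, 0, 1]])

```text
time: 12.3
position: [558.0, 17.8, 75.8]
ee_rot: [3.141, 0.0, 1.482]
ft_force: [0.3, -0.2, 0.3]
opening: 64.1
```

Call:
apply_moves(steps=[[0, 0, 0, 0, 0, 0, 1], [0, 0, 0, 0, 0, 0, 1], [0, 0, 0, 0, 0, 0, 1], [0, 0, 0, 0, 0, 0, 1], [0, 0, 0, 0, 0, 0, 1]])

```text
time: 12.72
position: [557.7, 17.8, 75.4]
ee_rot: [-3.141, -0.0, 1.482]
ft_force: [-0.2, 0.5, 1.1]
opening: 33.9
```

Call:
apply_moves(steps=[[0, 0, 0, 0, 0, 0, 1], [0, 0, 0, 0, 0, 0, 1], [0, 0, 0, 0, 0, 0, 1]])

```text
time: 12.97
position: [557.7, 17.8, 75.4]
ee_rot: [-3.141, -0.0, 1.482]
ft_force: [-0.6, 0.0, -0.8]
opening: 34.0
```

```bash
python3 - <<'E'
from plan import *
plan([(557.5,16.6,135,84.8,1,5),(492,-325,135,84.8,3,5),(492,-325,65,84.8,1,5)],1)
E
```

```text
t 12.97 pos [557.7  17.8  75.4] rpy [-180.    -0.    84.9] open 34.0 F [-0.6  0.  -0.8]
-> call [np.float64(-0.0), np.float64(-0.0), np.float64(0.1)] [np.float64(-0.12), np.float64(-0.01), np.float64(-5.96)] jaw 1 | per row mm 11.9 deg 0.0 q1/5 [-0.0, -0.0, 0.02, -0.02, -0.0, -1.19]
-> call [np.float64(0.0), np.float64(-0.0), np.float64(-0.0)] [np.float64(-11.54), np.float64(-1.14), np.float64(-0.0)] jaw 1 | per row mm 23.2 deg 0.0 q1/5 [0.0, -0.0, -0.0, -2.31, -0.23, -0.0]
-> call [np.float64(0.0), np.float64(-0.0), np.float64(-0.0)] [np.float64(-11.54), np.float64(-1.14), np.float64(-0.0)] jaw 1 | per row mm 23.2 deg 0.0 q1/5 [0.0, -0.0, -0.0, -2.31, -0.23, -0.0]
-> call [np.float64(0.0), np.float64(-0.0), np.float64(-0.0)] [np.float64(-11.54), np.float64(-1.14), np.float64(-0.0)] jaw 1 | per row mm 23.2 deg 0.0 q1/5 [0.0, -0.0, -0.0, -2.31, -0.23, -0.0]
-> call [np.float64(-0.0), np.float64(0.0), np.float64(-0.0)] [np.float64(0.0), np.float64(0.0), np.float64(7.0)] jaw 1 | per row mm 14.0 deg 0.0 q1/5 [-0.0, 0.0, -0.0, 0.0, 0.0, 1.4]
```

Call:
apply_moves(steps=[[0, 0, 0, 0, 0, -0.4, 1], [0, 0, 0, 0, 0, -1.5, 1], [0, 0, 0, 0, 0, -3.2, 1], [0, 0, 0, 0, 0, -5, 1], [0, 0, 0, 0, 0, -6, 1]])

```text
time: 13.38
position: [559.0, 17.6, 138.1]
ee_rot: [3.138, 0.0, 1.482]
ft_force: [1.0, -0.3, -2.5]
opening: 33.4
```

Call:
apply_moves(steps=[[0, 0, 0, -1, -0.1, 0, 1], [0, 0, 0, -2.9, -0.3, 0, 1], [0, 0, 0, -5.5, -0.5, 0, 1], [0, 0, 0, -8.5, -0.8, 0, 1], [0, 0, 0, -11.5, -1.1, 0, 1]])

```text
time: 13.8
position: [535.3, -97.0, 134.6]
ee_rot: [-3.14, 0.0, 1.483]
ft_force: [0.3, 0.9, -3.1]
opening: 33.9
```

Call:
apply_moves(steps=[[0, 0, 0, -2.9, -0.3, 0, 1], [0, 0, 0, -5.8, -0.6, 0, 1], [0, 0, 0, -8.6, -0.9, 0, 1], [0, 0, 0, -11.2, -1.1, 0, 1], [0, 0, 0, -13.5, -1.3, 0, 1]])

```text
time: 14.22
position: [510.1, -231.2, 134.5]
ee_rot: [-3.14, -0.0, 1.481]
ft_force: [-0.3, 0.0, -2.4]
opening: 34.0
```

Call:
apply_moves(steps=[[0, 0, 0, -2.2, -0.2, 0, 1], [0, 0, 0, -4.2, -0.4, 0, 1], [0, 0, 0, -6, -0.6, 0, 1], [0, 0, 0, -7.5, -0.8, 0, 1], [0, 0, 0, -8.5, -0.9, 0, 1]])

```text
time: 14.63
position: [493.9, -314.7, 134.6]
ee_rot: [-3.14, -0.0, 1.481]
ft_force: [-0.1, 0.1, -1.8]
opening: 33.7
```

Call:
apply_moves(steps=[[0, 0, 0, -0.5, 0, 0, 1], [0, 0, 0, -0.7, -0.1, 0.8, 1], [0, 0, 0, -0.7, -0.1, 2, 1], [0, 0, 0, -0.7, -0.1, 3.5, 1], [0, 0, 0, -0.7, -0.1, 4.8, 1]])

```text
time: 15.05
position: [493.2, -318.3, 85.4]
ee_rot: [-3.14, -0.002, 1.483]
ft_force: [0.2, 1.0, -3.4]
opening: 33.6
```

Call:
apply_moves(steps=[[0, 0, 0, 0, 0, 0.8, 1], [0, 0, 0, 0, 0, 1.4, 1], [0, 0, 0, 0, 0, 1.9, 1], [0, 0, 0, 0, 0, 2.1, 1], [0, 0, 0, 0, 0, 2.2, 1]])

```text
time: 15.47
position: [493.8, -319.8, 65.3]
ee_rot: [3.142, 0.0, 1.482]
ft_force: [0.6, -0.6, -1.8]
opening: 34.1
```

Call:
apply_moves(steps=[[0, 0, 0, 0, 0, 0, 1], [0, 0, 0, 0, 0, 0, 1], [0, 0, 0, 0, 0, 0, 1], [0, 0, 0, 0, 0, 0, 1]])

```text
time: 15.8
position: [494.0, -320.3, 66.1]
ee_rot: [3.141, 0.001, 1.482]
ft_force: [0.4, 0.0, -2.1]
opening: 34.0
```

Call:
apply_moves(steps=[[0, 0, 0, 0, 0, 0.1, 1], [0, 0, 0, 0, 0, 0.15, 1], [0, 0, 0, 0, 0, 0.17, 1], [0, 0, 0, 0, 0, 0.17, 1]])

```text
time: 16.13
position: [493.8, -320.2, 64.4]
ee_rot: [3.141, 0.001, 1.482]
ft_force: [-0.7, 0.4, 0.5]
opening: 34.3
```

Call:
apply_moves(steps=[[0, 0, 0, 0, 0, 0, 0], [0, 0, 0, 0, 0, 0, 0], [0, 0, 0, 0, 0, 0, 0], [0, 0, 0, 0, 0, 0, 0], [0, 0, 0, 0, 0, 0, 0]])

```text
time: 16.55
position: [493.6, -319.9, 63.7]
ee_rot: [3.142, 0.0, 1.482]
ft_force: [-0.7, -0.2, 0.6]
opening: 63.5
```

Call:
apply_moves(steps=[[0, 0, 0, 0, 0, 0, 0], [0, 0, 0, 0, 0, 0, 0], [0, 0, 0, 0, 0, 0, 0], [0, 0, 0, 0, 0, -2, 0], [0, 0, 0, 0, 0, -5, 0]])

```text
time: 16.97
position: [490.9, -317.6, 110.3]
ee_rot: [-3.134, -0.005, 1.482]
ft_force: [-0.2, 0.0, 0.1]
opening: 93.5
```

Call:
apply_moves(steps=[[0, 0, 0, 0, 0, -3, 0], [0, 0, 0, 0, 0, -6, 0], [0, 0, 0, 0, 0, -9, 0], [0, 0, 0, 0.6, 0, -11, 0], [0, 0, 0, 2.4, 0.2, -11.5, 0]])

```text
time: 17.38
position: [499.5, -299.5, 234.2]
ee_rot: [3.134, 0.006, 1.48]
ft_force: [0.1, -0.0, -0.4]
opening: 94.1
```

Call:
apply_moves(steps=[[0, 0, 0, 3, 0.2, 0, 0], [0, 0, 0, 6.5, 0.5, 0, 0], [0, 0, 0, 10, 0.8, 0, 0], [0, 0, 0, 13.5, 1.1, 0, 0], [0, 0, 0, 17, 1.4, 0, 0]])

```text
time: 17.8
position: [526.7, -126.6, 228.9]
ee_rot: [3.141, 0.0, 1.482]
ft_force: [1.4, 0.9, 0.2]
opening: 93.5
```

Call:
apply_moves(steps=[[0, 0, 0, 3.5, 0.3, 0, 0], [0, 0, 0, 7, 0.5, 0, 0], [0, 0, 0, 10, 0.8, 0, 0], [0, 0, 0, 13, 1, 0, 0], [0, 0, 0, 16, 1.3, 0, 0]])

```text
time: 18.22
position: [553.7, 31.8, 228.9]
ee_rot: [3.141, 0.0, 1.483]
ft_force: [1.0, -0.1, -1.1]
opening: 94.0
```

Call:
apply_moves(steps=[[0, 0, 0, 2.5, 0.2, 0, 0], [0, 0, 0, 4.5, 0.3, 0, 0], [0, 0, 0, 5.6, 0.4, 0, 0], [0, 0, 0, 6, 0.4, 0, 0], [0, 0, 0, 6, 0.4, 0, 0]])

```text
time: 18.63
position: [563.1, 89.9, 228.7]
ee_rot: [-3.141, 0.0, 1.483]
ft_force: [-0.3, 0.4, -0.1]
opening: 93.9
```

Call:
apply_moves(steps=[[0, 0, 0, 0, 0, 0, 0], [0, 0, 0, 0, 0, 0, 0], [0, 0, 0, 0, 0, 0, 0], [0, 0, 0, 0, 0, 0, 0]])

```text
time: 18.97
position: [563.2, 88.6, 228.8]
ee_rot: [3.141, 0.0, 1.481]
ft_force: [-0.2, 0.4, -0.7]
opening: 94.2
```

```bash
python3 - <<'E'
from plan import *
plan([(563.8,89.2,75,84.8,1,5)],0)
E
```

```text
t 18.97 pos [563.2  88.6 228.8] rpy [180.    0.   84.8] open 94.2 F [-0.2  0.4 -0.7]
-> call [np.float64(0.0), np.float64(0.0), np.float64(0.0)] [np.float64(0.07), np.float64(0.06), np.float64(15.38)] jaw 0 | per row mm 30.8 deg 0.0 q1/5 [0.0, 0.0, 0.01, 0.01, 0.01, 3.08]
```

Call:
apply_moves(steps=[[0, 0, 0, 0.05, 0.05, 2, 0], [0, 0, 0, 0.05, 0.05, 5, 0], [0, 0, 0, 0.05, 0.05, 8, 0], [0, 0, 0, 0.05, 0.05, 11, 0], [0, 0, 0, 0.05, 0.05, 13, 0]])

```text
time: 19.38
position: [561.8, 89.4, 95.7]
ee_rot: [-3.138, 0.0, 1.481]
ft_force: [-0.4, 0.0, -0.1]
opening: 94.2
```

Call:
apply_moves(steps=[[0, 0, 0, 0, 0, 1.5, 0], [0, 0, 0, 0, 0, 2.2, 0], [0, 0, 0, 0, 0, 2.4, 0], [0, 0, 0, 0, 0, 2.4, 0], [0, 0, 0, 0, 0, 2.4, 0]])

```text
time: 19.8
position: [564.8, 89.9, 76.1]
ee_rot: [3.139, -0.0, 1.482]
ft_force: [-0.1, 0.4, 0.3]
opening: 94.1
```

Call:
apply_moves(steps=[[0, 0, 0, 0, 0, 0, 1], [0, 0, 0, 0, 0, 0, 1], [0, 0, 0, 0, 0, 0, 1], [0, 0, 0, 0, 0, 0, 1], [0, 0, 0, 0, 0, 0, 1]], newtons=35)

```text
time: 20.22
position: [563.8, 90.0, 75.1]
ee_rot: [3.141, -0.0, 1.482]
ft_force: [-0.0, 0.8, -0.7]
opening: 63.9
```

Call:
apply_moves(steps=[[0, 0, 0, 0, 0, 0, 1], [0, 0, 0, 0, 0, 0, 1], [0, 0, 0, 0, 0, 0, 1], [0, 0, 0, 0, 0, 0, 1], [0, 0, 0, 0, 0, 0, 1]])

```text
time: 20.63
position: [563.6, 90.0, 74.7]
ee_rot: [-3.141, -0.0, 1.482]
ft_force: [0.1, -0.5, -0.0]
opening: 44.3
```

Call:
apply_moves(steps=[[0, 0, 0, 0, 0, 0, 1], [0, 0, 0, 0, 0, -0.8, 1], [0, 0, 0, 0, 0, -2.5, 1], [0, 0, 0, 0, 0, -4.6, 1], [0, 0, 0, 0, 0, -6, 1]])

```text
time: 21.05
position: [563.5, 90.0, 135.9]
ee_rot: [-3.141, -0.0, 1.482]
ft_force: [0.4, -0.8, -2.5]
opening: 44.6
```

Call:
apply_moves(steps=[[0, 0, 0, -1, -0.4, 0, 1], [0, 0, 0, -2.9, -1.1, 0, 1], [0, 0, 0, -5.5, -2.1, 0, 1], [0, 0, 0, -8.5, -3.2, 0, 1], [0, 0, 0, -11.5, -4.4, 0, 1]])

```text
time: 21.47
position: [507.4, -21.7, 133.3]
ee_rot: [-3.139, 0.0, 1.483]
ft_force: [0.6, -0.8, -3.7]
opening: 44.6
```

Call:
apply_moves(steps=[[0, 0, 0, -3, -1.2, 0, 1], [0, 0, 0, -6, -2.3, 0, 1], [0, 0, 0, -9, -3.4, 0, 1], [0, 0, 0, -12, -4.6, 0, 1], [0, 0, 0, -15, -5.7, 0, 1]])

```text
time: 21.88
position: [436.9, -165.9, 133.4]
ee_rot: [-3.139, -0.001, 1.482]
ft_force: [0.2, -0.1, -3.1]
opening: 44.3
```

Call:
apply_moves(steps=[[0, 0, 0, -3, -1.2, 0, 1], [0, 0, 0, -6, -2.3, 0, 1], [0, 0, 0, -8.7, -3.4, 0, 1], [0, 0, 0, -10.7, -4.1, 0, 1], [0, 0, 0, -11.5, -4.4, 0, 1]])

```text
time: 22.3
position: [382.8, -277.7, 133.6]
ee_rot: [-3.139, 0.0, 1.479]
ft_force: [0.2, -0.4, -3.6]
opening: 44.6
```

Call:
apply_moves(steps=[[0, 0, 0, 0, 0, 0, 1], [0, 0, 0, 0, 0, 0.8, 1], [0, 0, 0, 0, 0, 2, 1], [0, 0, 0, 0, 0, 3.5, 1], [0, 0, 0, 0, 0, 4.8, 1]])

```text
time: 22.72
position: [385.6, -273.6, 85.1]
ee_rot: [-3.141, -0.002, 1.484]
ft_force: [-0.6, 0.6, -4.0]
opening: 44.1
```

Call:
apply_moves(steps=[[0, 0, 0, 0, 0, 0.8, 1], [0, 0, 0, 0, 0, 1.4, 1], [0, 0, 0, 0, 0, 1.9, 1], [0, 0, 0, 0, 0, 2.1, 1], [0, 0, 0, 0, 0, 2.1, 1]])

```text
time: 23.13
position: [385.7, -275.3, 65.5]
ee_rot: [-3.141, -0.0, 1.483]
ft_force: [0.1, -1.1, -3.0]
opening: 44.7
```

```bash
python3 - <<'E'
from plan import *
plan([(385,-277,65,84.8,1,5)],1)
from h import *
for n in ["scene","top"]:
  p=arm.snapshot(n); cv2.imwrite(f"pics/{n}3.png",p["frame"])
E
```

```text
t 23.13 pos [ 385.7 -275.3   65.5] rpy [-180.   -0.   85.] open 44.7 F [ 0.1 -1.1 -3. ]
-> call [np.float64(-0.0), np.float64(-0.0), np.float64(0.2)] [np.float64(-0.17), np.float64(-0.05), np.float64(0.05)] jaw 1 | per row mm 0.4 deg 0.0 q1/5 [-0.0, -0.0, 0.03, -0.03, -0.01, 0.01]
```

View pics/scene3.png

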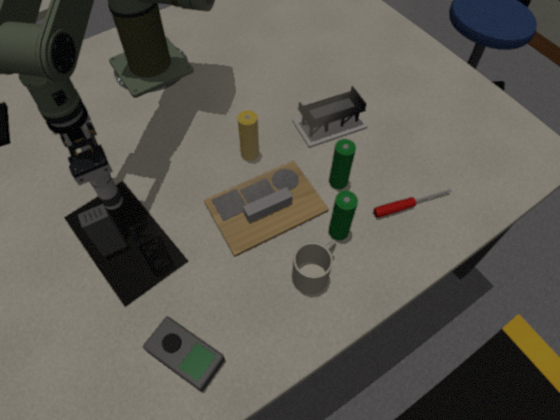

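The motor stands under the gripper at (108,190), the unit at (95,230) and the mast at (150,250), all upright on the mat. The bar is untouched on the board at (268,205). Releasing the motor.

Call:
apply_moves(steps=[[0, 0, 0, 0, 0, 0.1, 1], [0, 0, 0, 0, 0, 0.15, 1], [0, 0, 0, 0, 0, 0.2, 1], [0, 0, 0, 0, 0, 0.2, 1]])

```text
time: 23.57
position: [385.6, -275.8, 63.9]
ee_rot: [3.141, 0.0, 1.482]
ft_force: [0.1, -1.1, -3.1]
opening: 44.6
```

Call:
apply_moves(steps=[[0, 0, 0, 0, 0, 0, 0], [0, 0, 0, 0, 0, 0, 0], [0, 0, 0, 0, 0, 0, 0], [0, 0, 0, 0, 0, 0, 0], [0, 0, 0, 0, 0, 0, 0]])

```text
time: 23.98
position: [385.9, -275.9, 64.1]
ee_rot: [3.141, 0.001, 1.482]
ft_force: [0.4, -0.7, 0.6]
opening: 74.4
```

Call:
apply_moves(steps=[[0, 0, 0, 0, 0, 0, 0], [0, 0, 0, 0, 0, 0, 0], [0, 0, 0, 0, 0, -1, 0], [0, 0, 0, 0, 0, -3.5, 0], [0, 0, 0, 0, 0, -7, 0]])

```text
time: 24.4
position: [383.5, -273.5, 132.2]
ee_rot: [-3.136, -0.005, 1.482]
ft_force: [-0.0, -0.5, 0.0]
opening: 93.5
```

Call:
apply_moves(steps=[[0, 0, 0, 0, 0, -3, 0], [0, 0, 0, 0, 0, -6, 0], [0, 0, 0, 0, 0, -8, 0], [0, 0, 0, 0, 0, -9, 0], [0, 0, 0, 0, 0, -9, 0]])

```text
time: 24.82
position: [387.0, -277.1, 227.2]
ee_rot: [3.137, 0.004, 1.482]
ft_force: [-1.2, -0.0, -1.1]
opening: 93.8
```

```bash
cat > m2.py <<'E'
from plan import *
from h import *
from m1 import rect
def run(names=("scene","top"),tag="x"):
  for n in names:
    p=arm.snapshot(n); cv2.imwrite(f"pics/{n}{tag}.png",p["frame"]); W=cloud(p); print(n)
    # parts on mat: tops near 133
    m=(W[...,2]>126)&(W[...,2]<140)&(W[...,1]<-150)&(W[...,0]<700)&(W[...,0]>300)
    k,l=cv2.connectedComponents(m.astype(np.uint8))
    for i in range(1,k):
      P=W[l==i]
      if len(P)>60: print(" top",len(P),np.round(np.median(P[:,2]),1),rect(P[:,:2]))
    for t in ["pad_square","pad_round","pad_oblong","mat","ballast_center"]:
      for q in arm.outline_of(t,p)[:2]:
        P=W[q["pixels"]&np.isfinite(W[...,2])]
        if len(P)>10: print("  ",t,round(q["confidence"],2),len(P),"mean",np.round(P.mean(0),1),rect(P[:,:2]))
    m=(W[...,2]>38)&(W[...,2]<54)&(W[...,0]>570)&(W[...,0]<660)&(abs(W[...,1])<90); P=W[m]
    if len(P)>10: print(" bar",len(P),np.round(np.median(P[:,2]),1),rect(P[:,:2]))
if __name__=="__main__":
  run(tag="4")
E
python3 m2.py; python3 -c "
from plan import *
plan([(609.3,10,180,84,3,5)],0)"
```

```text
scene
 top 328 132.3 ([385.8, -276.5], [42.3, 49.3], 56.4)
 top 446 132.0 ([493.2, -322.0], [53.3, 37.3], 86.7)
 top 358 132.0 ([582.5, -252.2], [47.0, 49.5], 89.2)
   pad_square 0.66 662 mean [549.8 -56.2  13.7] ([551.4, -56.0], [66.4, 71.9], 79.2)
   pad_round 0.92 488 mean [563.1  88.4  14.2] ([564.7, 83.3], [64.0, 82.5], 19.8)
   pad_oblong 0.74 530 mean [554.2  15.8  14.2] ([562.5, 14.3], [75.0, 70.9], 83.0)
   mat 0.83 5231 mean [ 516.6 -298.6    4.3] ([486.6, -296.9], [287.4, 163.5], 6.9)
   ballast_center 0.69 914 mean [613.9   7.3  38.1] ([600.3, 14.4], [117.9, 49.8], 84.5)
 bar 613 45.5 ([609.2, 10.1], [110.5, 31.5], 84.7)
top
 top 460 132.3 ([582.8, -250.8], [47.0, 46.8], 89.0)
 top 603 132.3 ([493.4, -320.8], [54.9, 34.5], 87.5)
 top 616 132.5 ([385.9, -275.3], [45.4, 45.5], 21.4)
   pad_square 0.63 1001 mean [550.1 -55.2  13.6] ([550.8, -56.2], [65.5, 64.1], 84.8)
   pad_square 0.38 1083 mean [ 493.7 -308.3  104.3] ([493.6, -319.9], [55.5, 34.6], 86.9)
   pad_round 0.96 760 mean [563.5  88.   13.5] ([563.7, 87.8], [61.0, 61.1], 88.4)
   pad_oblong 0.78 861 mean [557.3  1
[... 412 characters left out ...]
[609.1, 9.9], [110.0, 28.3], 84.0)
t 25.42 pos [ 385.5 -275.5  223.4] rpy [-180.    -0.    84.9] open 93.8 F [ 0.1 -1.  -0.1]
-> call [np.float64(-0.0), np.float64(-0.0), np.float64(0.3)] [np.float64(10.14), np.float64(6.59), np.float64(1.45)] jaw 0 | per row mm 24.4 deg 0.1 q1/5 [-0.0, -0.0, 0.06, 2.03, 1.32, 0.29]
-> call [np.float64(-0.0), np.float64(-0.0), np.float64(0.3)] [np.float64(10.18), np.float64(6.53), np.float64(1.45)] jaw 0 | per row mm 24.4 deg 0.1 q1/5 [-0.0, -0.0, 0.06, 2.04, 1.31, 0.29]
-> call [np.float64(-0.0), np.float64(-0.0), np.float64(0.3)] [np.float64(10.21), np.float64(6.48), np.float64(1.45)] jaw 0 | per row mm 24.4 deg 0.1 q1/5 [-0.0, -0.0, 0.06, 2.04, 1.3, 0.29]
```

View pics/top4.png

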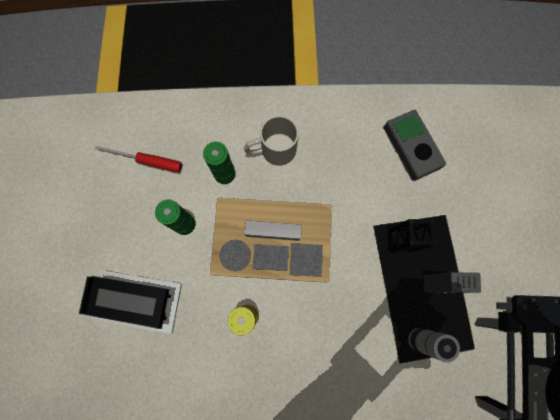

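Call:
apply_moves(steps=[[0, 0, 0, 1.2, 0.8, 0.2, 0], [0, 0, 0, 3.5, 2.3, 0.5, 0], [0, 0, 0, 6.5, 4.2, 0.9, 0], [0, 0, 0, 9.5, 6.2, 1.4, 0], [0, 0, 0, 12.5, 8.1, 1.8, 0]])

```text
time: 25.83
position: [478.2, -157.3, 205.6]
ee_rot: [3.141, 0.0, 1.481]
ft_force: [0.0, 0.2, -0.1]
opening: 94.3
```

Call:
apply_moves(steps=[[0, 0, 0, 3, 1.9, 0.4, 0], [0, 0, 0, 6, 3.9, 0.9, 0], [0, 0, 0, 8.5, 5.5, 1.2, 0], [0, 0, 0, 10.7, 6.9, 1.5, 0], [0, 0, 0, 12.5, 8.1, 1.8, 0]])

```text
time: 26.25
position: [570.0, -38.9, 187.4]
ee_rot: [-3.142, -0.0, 1.484]
ft_force: [0.2, -0.4, -0.1]
opening: 93.9
```

Call:
apply_moves(steps=[[0, 0, 0.5, 1.8, 1.2, 0.3, 0], [0, 0, 0.5, 3.5, 2.2, 0.5, 0], [0, 0, 0.5, 4.8, 3.1, 0.7, 0], [0, 0, 0.5, 5.5, 3.4, 0.8, 0], [0, 0, 0.5, 5.5, 3.4, 0.8, 0]])

```text
time: 26.67
position: [608.1, 12.0, 179.2]
ee_rot: [-3.141, -0.0, 1.475]
ft_force: [0.2, 0.1, 0.6]
opening: 93.8
```

Call:
apply_moves(steps=[[0, 0, 0, 0, 0, 0, 0], [0, 0, 0, 0, 0, 0, 0], [0, 0, 0, 0, 0, 0, 0], [0, 0, 0, 0, 0, 0, 0]])

```text
time: 27.0
position: [607.6, 9.9, 180.1]
ee_rot: [3.141, 0.0, 1.472]
ft_force: [0.6, -0.6, -0.6]
opening: 93.8
```

```bash
python3 -c "
from plan import *
plan([(609.3,10,17,84.5,1,5)],0)"
```

```text
t 27.0 pos [607.6   9.9 180.1] rpy [180.    0.   84.4] open 93.8 F [ 0.6 -0.6 -0.6]
-> call [np.float64(0.0), np.float64(0.0), np.float64(-0.1)] [np.float64(0.03), np.float64(0.16), np.float64(16.31)] jaw 0 | per row mm 32.6 deg 0.0 q1/5 [0.0, 0.0, -0.03, 0.01, 0.03, 3.26]
```

Call:
apply_moves(steps=[[0, 0, 0, 0, 0.15, 2, 0], [0, 0, 0, 0, 0.15, 5, 0], [0, 0, 0, 0, 0.15, 8, 0], [0, 0, 0, 0, 0.15, 10.5, 0], [0, 0, 0, 0, 0.15, 12, 0]])

```text
time: 27.42
position: [606.8, 10.3, 56.5]
ee_rot: [-3.137, -0.0, 1.473]
ft_force: [-0.0, 0.2, 0.4]
opening: 94.2
```

Call:
apply_moves(steps=[[0, 0, 0, 0, 0, 1.2, 0], [0, 0, 0, 0, 0, 2.4, 0], [0, 0, 0, 0, 0, 3.4, 0], [0, 0, 0, 0, 0, 4, 0], [0, 0, 0, 0, 0, 4.2, 0]])

```text
time: 27.83
position: [609.0, 10.6, 17.0]
ee_rot: [-3.141, -0.0, 1.473]
ft_force: [0.2, 0.7, -0.5]
opening: 94.6
```

Call:
apply_moves(steps=[[0, 0, 0, 0, 0, 0, 1], [0, 0, 0, 0, 0, 0, 1], [0, 0, 0, 0, 0, 0, 1], [0, 0, 0, 0, 0, 0, 1], [0, 0, 0, 0, 0, 0, 1]], newtons=55)

```text
time: 28.25
position: [609.8, 10.6, 18.4]
ee_rot: [3.14, 0.0, 1.474]
ft_force: [0.2, 0.0, -0.4]
opening: 64.1
```

Call:
apply_moves(steps=[[0, 0, 0, 0, 0, 0, 1], [0, 0, 0, 0, 0, 0, 1], [0, 0, 0, 0, 0, 0, 1], [0, 0, 0, 0, 0, 0, 1], [0, 0, 0, 0, 0, 0, 1]])

```text
time: 28.67
position: [609.3, 10.7, 17.7]
ee_rot: [-3.142, 0.0, 1.473]
ft_force: [-0.5, 0.0, -0.3]
opening: 30.7
```

Call:
apply_moves(steps=[[0, 0, 0, 0, 0, 0, 1], [0, 0, 0, 0, 0, 0, 1], [0, 0, 0, 0, 0, -0.5, 1], [0, 0, 0, 0, 0, -1.2, 1], [0, 0, 0, 0, 0, -2, 1]])

```text
time: 29.08
position: [608.8, 10.7, 37.9]
ee_rot: [-3.14, -0.0, 1.473]
ft_force: [-0.3, 0.9, -0.3]
opening: 0.8
```

```bash
python3 -c "
from plan import *
plan([(609,10,160,84.4,1,5),(475,290.5,160,79.6,3,5)],0)"; python3 - <<'E'
from h import *
from m1 import rect
for n in ["scene","top"]:
    p=arm.snapshot(n); cv2.imwrite(f"pics/{n}5.png",p["frame"]); W=cloud(p)
    m=(W[...,2]>56)&(W[...,2]<65)&(W[...,0]>400)&(W[...,0]<560)&(W[...,1]>190)&(W[...,1]<380)
    print(n,rect(W[m][:,:2]))
    # grey mark: bright pixels on the deck
    g=p["frame"].mean(-1)
    k=m&(g>40); k=cv2.morphologyEx(k.astype(np.uint8),cv2.MORPH_OPEN,np.ones((3,3)))
    c,l,st,_=cv2.connectedComponentsWithStats(k)
    for i in np.argsort(-st[1:,4])[:3]+1: print("  mark",st[i,4],rect(W[l==i][:,:2]))
E
```

```text
t 29.08 pos [608.8  10.7  37.9] rpy [-179.9   -0.    84.4] open 0.8 F [-0.3  0.9 -0.3]
-> call [np.float64(-0.1), np.float64(0.0), np.float64(0.0)] [np.float64(-0.07), np.float64(0.01), np.float64(-12.21)] jaw 0 | per row mm 24.4 deg 0.0 q1/5 [-0.01, 0.0, 0.0, -0.01, 0.0, -2.44]
-> call [np.float64(-0.0), np.float64(-0.0), np.float64(1.6)] [np.float64(8.87), np.float64(-5.36), np.float64(-0.0)] jaw 0 | per row mm 20.7 deg 0.3 q1/5 [-0.0, -0.0, 0.32, 1.77, -1.07, -0.0]
-> call [np.float64(-0.0), np.float64(-0.0), np.float64(1.6)] [np.float64(8.72), np.float64(-5.6), np.float64(-0.0)] jaw 0 | per row mm 20.7 deg 0.3 q1/5 [-0.0, -0.0, 0.32, 1.74, -1.12, -0.0]
-> call [np.float64(-0.0), np.float64(-0.0), np.float64(1.6)] [np.float64(8.56), np.float64(-5.84), np.float64(-0.0)] jaw 0 | per row mm 20.7 deg 0.3 q1/5 [-0.0, -0.0, 0.32, 1.71, -1.17, -0.0]
scene ([475.8, 288.9], [155.4, 78.5], 79.8)
  mark 858 ([474.8, 284.2], [130.5, 78.1], 79.8)
top ([475.1, 290.9], [155.1, 75.2], 79.5)
  mark 1092 ([475.1, 291.8], [117.5, 34.6], 80.1)
```

View pics/scene5.png

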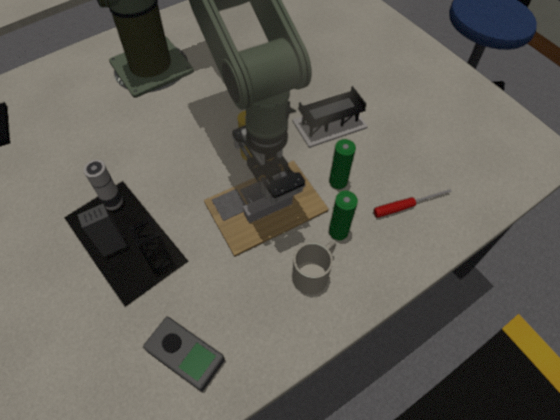

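The gripper closed to 0.8 mm, so it isn't holding the bar. I'll rise clear and look at the bar.

Call:
apply_moves(steps=[[0, 0, 0, 0, 0, -2.5, 1], [0, 0, 0, 0, 0, -5, 1], [0, 0, 0, 0, 0, -7.5, 1], [0, 0, 0, 0, 0, -9, 1], [0, 0, 0, 0, 0, -10, 1]])

```text
time: 29.6
position: [610.8, 10.5, 140.6]
ee_rot: [3.137, 0.0, 1.473]
ft_force: [0.6, 0.0, 0.6]
opening: 0.6
```

```bash
python3 - <<'E'
from h import *
from m1 import rect
for n in ["scene","top","wrist"]:
    p=arm.snapshot(n); cv2.imwrite(f"pics/{n}6.png",p["frame"]); W=cloud(p)
    for q in arm.outline_of("ballast_center",p)[:2]:
        P=W[q["pixels"]&np.isfinite(W[...,2])]
        if len(P)>10: print(n,round(q["confidence"],2),len(P),"med",np.round(np.median(P,0),1),rect(P[:,:2]))
    m=(W[...,2]>38)&(W[...,2]<54)&(W[...,0]>570)&(W[...,0]<680)&(abs(W[...,1])<90); P=W[m]
    if len(P)>10: print(" bar",len(P),np.round(np.median(P[:,2]),1),rect(P[:,:2]))
E
```

```text
scene 0.59 875 med [616.2   6.5  44.6] ([599.4, 14.2], [117.4, 51.4], 85.0)
 bar 613 45.6 ([609.4, 10.1], [110.6, 30.6], 83.3)
top 0.73 224 med [603.8 -31.2  45.3] ([592.7, 12.8], [114.8, 55.6], 87.4)
 bar 202 45.5 ([608.3, 10.0], [110.2, 28.1], 85.1)
wrist 0.56 2344 med [611.7  23.3  46.2] ([611.3, 20.0], [91.3, 27.7], 83.7)
 bar 2421 46.1 ([611.4, 19.8], [91.6, 27.9], 83.7)
```

View pics/wrist6.png

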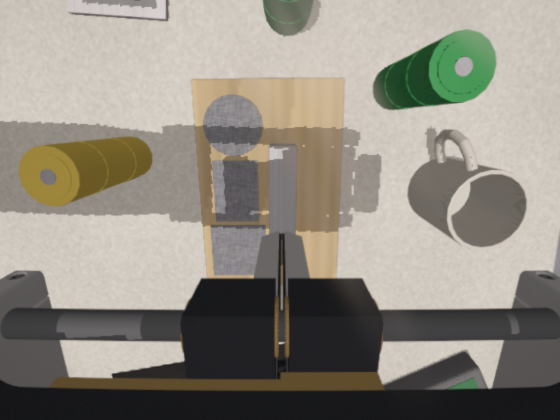

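View pics/scene6.png

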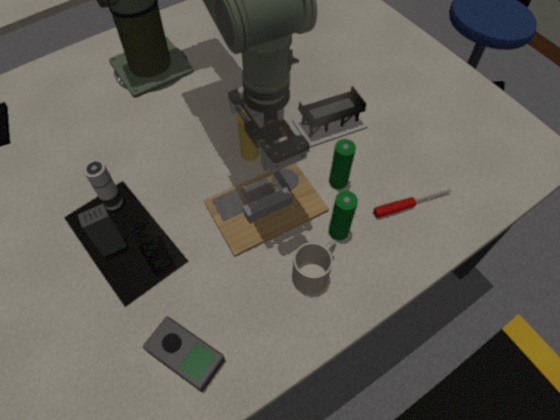

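The bar hasn't moved: it's still at (609,10), top at z=46. The closed fingers came through where it should be, so I'll check the fingertip position in the wrist depth.

```bash
python3 - <<'E'
from h import *
s=arm.observe(); print(s["position"],s["ee_rot"],s["time"])
p=arm.snapshot("wrist"); W=cloud(p)
print("tcp px",proj(p,s["position"]), "grasp", proj(p,s["position"]+[0,0,19]))
for v in range(225,300,5):
    print(v,[np.round(W[v,u]).tolist() for u in (270,276,282,290)], np.round(p["depth"][v,282]))
E
```

```text
[607.92228831  10.80253987 135.77295098] [-3.13809605e+00 -8.32215601e-05  1.47340882e+00] 29.9
tcp px [[280.53315349 231.13479124]] grasp [[280.36338106 241.07616212]]
225 [[594.0, -15.0, 45.0], [600.0, -15.0, 46.0], [606.0, -16.0, 46.0], [615.0, -16.0, 46.0]] 313.0
230 [[593.0, -20.0, 45.0], [599.0, -21.0, 46.0], [606.0, -21.0, 46.0], [614.0, -22.0, 45.0]] 315.0
235 [[603.0, 22.0, 171.0], [606.0, 21.0, 170.0], [610.0, 19.0, 166.0], [615.0, 21.0, 171.0]] 188.0
240 [[603.0, 22.0, 178.0], [607.0, 22.0, 179.0], [610.0, 20.0, 175.0], [615.0, 21.0, 179.0]] 180.0
245 [[603.0, 22.0, 186.0], [607.0, 22.0, 186.0], [610.0, 19.0, 181.0], [615.0, 21.0, 187.0]] 174.0
250 [[nan, nan, nan], [607.0, 22.0, 193.0], [610.0, 20.0, 190.0], [614.0, 21.0, 194.0]] 165.0
255 [[604.0, 22.0, 199.0], [607.0, 21.0, 199.0], [610.0, 20.0, 197.0], [614.0, 20.0, 198.0]] 159.0
260 [[604.0, 22.0, 205.0], [607.0, 21.0, 205.0], [610.0, 19.0, 202.0], [614.0, 21.0, 205.0]] 154.0
265 [[604.0, 22.0, 210.0], [607.0, 21.0, 211.0], [610.0, 20.0, 207.0], [614.0, 20.0, 210.0]] 148.0
270 [[604.0, 21.0, 215.0], [607.0, 21.0, 215.0], [610.0, 20.0, 213.0], [614.0, 21.0, 217.0]] 143.0
275 [[605.0, 21.0, 220.0], [607.0, 22.0, 221.0], [610.0, 20.0, 218.0], [614.0, 21.0, 220.0]] 138.0
280 [[609.0, 46.0, 268.0], [608.0, 22.0, 225.0], [610.0, 18.0, 219.0], [615.0, 45.0, 267.0]] 138.0
285 [[609.0, 46.0, 270.0], [608.0, 21.0, 229.0], [610.0, 15.0, 219.0], [615.0, 44.0, 269.0]] 138.0
290 [[609.0, 45.0, 273.0], [608.0, 21.0, 233.0], [609.0, 14.0, 221.0], [615.0, 44.0, 272.0]] 137.0
295 [[609.0, 45.0, 275.0], [608.0, 21.0, 235.0], [609.0, 11.0, 221.0], [615.0, 45.0, 275.0]] 137.0
```

```bash
python3 - <<'E'
import cv2
a=cv2.imread("pics/scene5.png")[140:240,190:340]; b=cv2.imread("pics/top5.png")[180:300,190:350]
cv2.imwrite("pics/c5.png",cv2.hconcat([cv2.resize(a,(400,300),interpolation=3),cv2.resize(b,(400,300),interpolation=3)]))
E
```

```text
(no output)
```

View pics/c5.png

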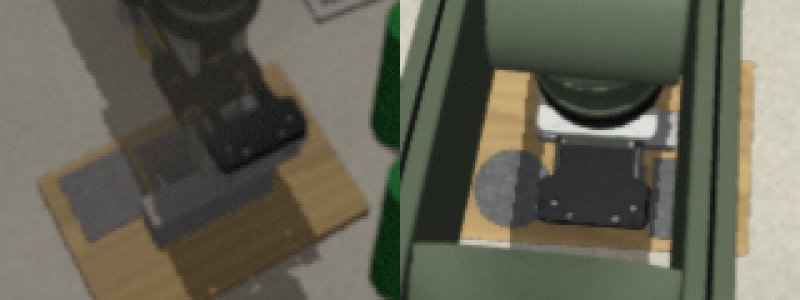

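The fingertips show up about 30 mm above the reported TCP, so they closed just over the bar. I'll open the gripper and measure the tips again.

Call:
apply_moves(steps=[[0, 0, 0, 0, 0, 0, 0], [0, 0, 0, 0, 0, 0, 0], [0, 0, 0, 0, 0, 0, 0], [0, 0, 0, 0, 0, 0, 0], [0, 0, 0, 0, 0, 0, 0]])

```text
time: 30.37
position: [609.3, 10.7, 137.6]
ee_rot: [-3.141, 0.0, 1.473]
ft_force: [0.1, -0.8, -0.1]
opening: 30.7
```

Call:
apply_moves(steps=[[0, 0, 0, 0, 0, 0, 0.5], [0, 0, 0, 0, 0, 0, 0.5], [0, 0, 0, 0, 0, 0, 0.5], [0, 0, 0, 0, 0, 0, 0.5], [0, 0, 0, 0, 0, 0, 0.5]])

```text
time: 30.78
position: [609.3, 10.7, 137.8]
ee_rot: [3.141, -0.0, 1.473]
ft_force: [-0.2, -0.3, -0.7]
opening: 46.7
```

```bash
python3 - <<'E'
from h import *
s=arm.observe(); print(s["position"],s["ee_rot"],s["opening"])
tcp=s["position"]
p=arm.snapshot("wrist"); cv2.imwrite("pics/wrist7.png",p["frame"]); W=cloud(p)
# tips expected at tcp +-opening/2 along tool y
print("expected tip px",proj(p,[tcp+[27,8,0],tcp+[-27,8,0],tcp+[27,8,30],tcp+[-27,8,30]]))
m=(np.abs(W[...,1]-tcp[1])<25)&(np.abs(W[...,0]-tcp[0])<70)&(W[...,2]>tcp[2]-20)&(W[...,2]<tcp[2]+110)
P=W[m]-tcp
for sgn in (1,-1):
    Q=P[sgn*P[:,0]>0]
    for z in range(-20,110,10):
        R=Q[(Q[:,2]>=z)&(Q[:,2]<z+10)]
        if len(R): print(sgn,z,len(R),np.round(R.min(0)),np.round(R.max(0)))
p2=arm.snapshot("scene"); cv2.imwrite("pics/c7.png",cv2.resize(p2["frame"][60:260,150:400],(750,600),interpolation=3))
W=cloud(p2)
print("scene tcp px",proj(p2,[tcp,tcp+[0,0,30],tcp+[0,0,97]]))
E
```

```text
[609.33630141  10.66517827 137.80097846] [ 3.14149212e+00 -1.97200039e-05  1.47341420e+00] 46.727034227557674
expected tip px [[316.63200615 217.29975943]
 [242.48860679 224.23034873]
 [322.05846768 231.99057537]
 [236.57933565 239.86512016]]
1 20 21 [23. -9. 27.] [28.  8. 30.]
1 30 159 [ 23. -10.  30.] [37.  8. 40.]
1 40 205 [23. -9. 40.] [37.  8. 50.]
1 50 239 [23. -9. 50.] [37.  8. 60.]
1 60 290 [ 23. -10.  60.] [37.  8. 70.]
1 70 360 [ 23. -10.  70.] [37.  8. 80.]
1 80 433 [ 23. -10.  80.] [37.  8. 90.]
1 90 490 [24. -5. 90.] [ 37.   8. 100.]
1 100 350 [ 24. -11. 100.] [ 35.   9. 110.]
-1 20 21 [-26.  -5.  27.] [-22.  13.  30.]
-1 30 160 [-33.  -5.  30.] [-22.  14.  40.]
-1 40 198 [-33.  -5.  40.] [-22.  14.  50.]
-1 50 239 [-34.  -5.  50.] [-22.  14.  60.]
-1 60 298 [-34.  -5.  60.] [-22.  14.  70.]
-1 70 356 [-34.  -5.  70.] [-22.  14.  80.]
-1 80 433 [-34.  -4.  80.] [-22.  14.  90.]
-1 90 496 [-34.   0.  90.] [-22.  15. 100.]
-1 100 363 [-32.  -7. 100.] [-23.  15. 110.]
scene tcp px [[267.73892822 175.65505529]
 [267.58493503 166.59450941]
 [267.20896748 144.32872953]]
```

View pics/c7.png

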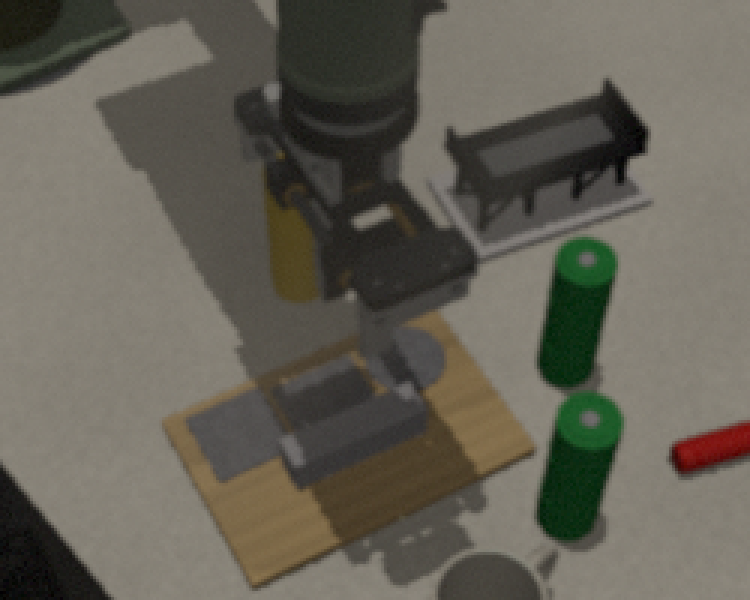

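View pics/wrist7.png

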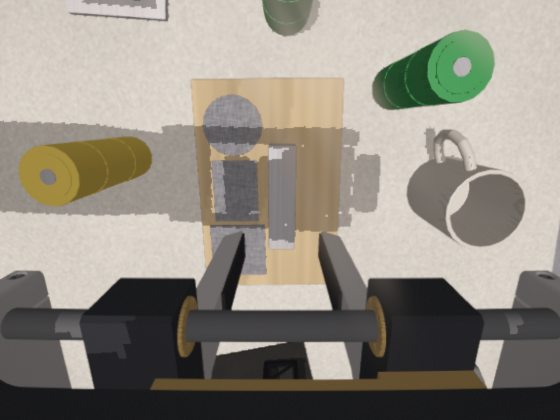

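Both fingertips end about 28 mm above the reported TCP, so I'll aim for a reported z of about -8 with the tips at 20. The wrist view shows the bar centred between the fingers, from (283,145) to (283,245).

Call:
apply_moves(steps=[[0, 0, 0, 0, 0, 1, 0.2], [0, 0, 0, 0, 0, 2.5, 0.2], [0, 0, 0, 0, 0, 4.5, 0.2], [0, 0, 0, 0, 0, 6.2, 0.2], [0, 0, 0, 0, 0, 7.5, 0.2]])

```text
time: 31.3
position: [607.9, 10.8, 60.3]
ee_rot: [-3.139, -0.0, 1.473]
ft_force: [-0.5, 0.8, 0.4]
opening: 74.8
```

Call:
apply_moves(steps=[[0, 0, 0, 0, 0, 1, 0.2], [0, 0, 0, 0, 0, 2, 0.2], [0, 0, 0, 0, 0, 2.8, 0.2], [0, 0, 0, 0, 0, 3.4, 0.2], [0, 0, 0, 0, 0, 3.8, 0.2]])

```text
time: 31.72
position: [609.3, 10.7, 24.2]
ee_rot: [-3.141, -0.0, 1.473]
ft_force: [-0.8, 0.6, -0.3]
opening: 75.8
```

Call:
apply_moves(steps=[[0, 0, 0, 0, 0, 0.8, 0.2], [0, 0, 0, 0, 0, 1.6, 0.2], [0, 0, 0, 0, 0, 2.3, 0.2], [0, 0, 0, 0, 0, 2.8, 0.2], [0, 0, 0, 0, 0, 3, 0.2]])

```text
time: 32.13
position: [608.5, 10.8, -6.5]
ee_rot: [-3.14, -0.0, 1.473]
ft_force: [-0.6, -0.2, 0.1]
opening: 75.2
```

Call:
apply_moves(steps=[[0, 0, 0, 0, 0, 0, 0.2], [0, 0, 0, 0, 0, 0, 0.2], [0, 0, 0, 0, 0, 0, 0.2]])

```text
time: 32.38
position: [609.8, 10.6, -4.8]
ee_rot: [3.141, 0.0, 1.473]
ft_force: [0.1, -0.1, 0.4]
opening: 75.1
```

```bash
python3 - <<'E'
from h import *
s=arm.observe(); tcp=s["position"]; print(tcp,s["opening"],s["ft_force"])
p=arm.snapshot("wrist"); cv2.imwrite("pics/wrist8.png",p["frame"]); W=cloud(p)
P=W[(np.abs(W[...,1]-tcp[1])<20)&(np.abs(np.abs(W[...,0]-tcp[0])-43)<6)]
print(np.round(np.percentile(P[:,2],[0,2,5,10,50])))
E
```

```text
[609.78132228  10.5672184   -4.81924045] 75.14400291690534 [ 0.05555914 -0.11190193  0.3504611 ]
[ 10.  12.  13.  31. 108.]
```

View pics/wrist8.png

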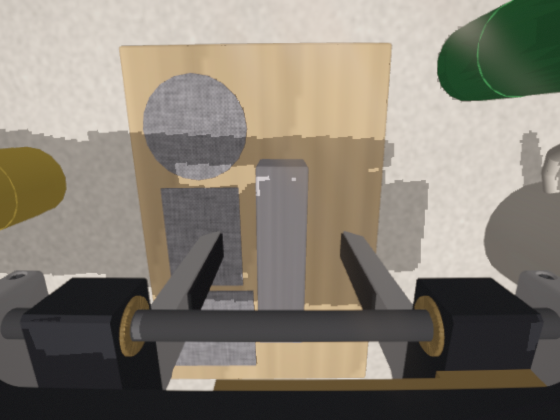

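The open fingers straddle the bar at (282,240). I'll go 5 mm lower and close.

Call:
apply_moves(steps=[[0, 0, 0, 0, 0, 0.25, 0.2], [0, 0, 0, 0, 0, 0.5, 0.3], [0, 0, 0, 0, 0, 0.5, 1], [0, 0, 0, 0, 0, 0.5, 1], [0, 0, 0, 0, 0, 0.5, 1]], newtons=55)

```text
time: 32.85
position: [609.2, 10.7, -10.4]
ee_rot: [-3.141, -0.0, 1.473]
ft_force: [0.4, 0.5, 0.0]
opening: 52.2
```

Call:
apply_moves(steps=[[0, 0, 0, 0, 0, 0, 1], [0, 0, 0, 0, 0, 0, 1], [0, 0, 0, 0, 0, 0, 1], [0, 0, 0, 0, 0, 0, 1], [0, 0, 0, 0, 0, 0, 1]])

```text
time: 33.27
position: [609.5, 10.6, -10.1]
ee_rot: [3.141, 0.0, 1.474]
ft_force: [0.3, 1.2, -0.4]
opening: 27.7
```

Call:
apply_moves(steps=[[0, 0, 0, 0, 0, 0, 1], [0, 0, 0, 0, 0, 0, 1], [0, 0, 0, 0, 0, 0, 1], [0, 0, 0, 0, 0, 0, 1], [0, 0, 0, 0, 0, 0, 1]])

```text
time: 33.68
position: [609.5, 10.6, -10.2]
ee_rot: [3.141, 0.0, 1.473]
ft_force: [0.8, -0.4, -0.2]
opening: 27.8
```

Call:
apply_moves(steps=[[0, 0, 0, 0, 0, -0.5, 1], [0, 0, 0, 0, 0, -1.8, 1], [0, 0, 0, 0, 0, -4, 1], [0, 0, 0, 0, 0, -7, 1], [0, 0, 0, 0, 0, -10, 1]])

```text
time: 34.1
position: [606.7, 11.0, 89.0]
ee_rot: [-3.136, -0.0, 1.473]
ft_force: [1.5, -0.5, -7.7]
opening: 27.3
```

Call:
apply_moves(steps=[[0, 0, 0, 0, 0, -1.2, 1], [0, 0, 0, 0, 0, -2, 1], [0, 0, 0, 0, 0, -2, 1], [0, 0, 0, 0, 0, -2, 1], [0, 0, 0, 0, 0, -2, 1]])

```text
time: 34.52
position: [607.1, 10.9, 107.1]
ee_rot: [-3.136, -0.0, 1.473]
ft_force: [-1.6, -0.9, -7.0]
opening: 28.0
```

```bash
python3 -c "
from plan import *
plan([(475.3,290.8,112,79.6,3,5)],1)"
```

```text
t 34.52 pos [607.1  10.9 107.1] rpy [-179.7   -0.    84.4] open 28.0 F [-1.6 -0.9 -7. ]
-> call [np.float64(-0.1), np.float64(0.0), np.float64(1.6)] [np.float64(8.86), np.float64(-5.28), np.float64(-0.14)] jaw 1 | per row mm 20.6 deg 0.3 q1/5 [-0.02, 0.0, 0.32, 1.77, -1.06, -0.03]
-> call [np.float64(-0.1), np.float64(0.0), np.float64(1.6)] [np.float64(8.71), np.float64(-5.53), np.float64(-0.14)] jaw 1 | per row mm 20.6 deg 0.3 q1/5 [-0.02, 0.0, 0.32, 1.74, -1.11, -0.03]
-> call [np.float64(-0.1), np.float64(0.0), np.float64(1.6)] [np.float64(8.55), np.float64(-5.77), np.float64(-0.15)] jaw 1 | per row mm 20.6 deg 0.3 q1/5 [-0.02, 0.0, 0.32, 1.71, -1.15, -0.03]
```

Call:
apply_moves(steps=[[0, 0, 0, 0.7, -0.4, 0, 1], [0, 0, 0, 2.2, -1.3, 0, 1], [0, 0, 0, 4.2, -2.5, 0, 1], [0, 0, 0, 6.5, -3.9, 0, 1], [0, 0, 0, 8.9, -5.4, 0, 1]])

```text
time: 34.93
position: [562.5, 105.4, 108.0]
ee_rot: [-3.139, 0.0, 1.472]
ft_force: [0.6, -0.2, -7.4]
opening: 27.8
```

Call:
apply_moves(steps=[[0, 0, 0, 2.3, -1.4, 0, 1], [0, 0, 0, 4.5, -2.7, 0, 1], [0, 0, 0, 6.6, -4, 0, 1], [0, 0, 0, 8.5, -5.1, 0, 1], [0, 0, 0, 10.2, -6.1, 0, 1]])

```text
time: 35.35
position: [510.9, 213.5, 108.1]
ee_rot: [-3.138, 0.0, 1.474]
ft_force: [-0.3, 0.7, -6.3]
opening: 27.4
```

Call:
apply_moves(steps=[[0, 0, 1.2, 1.8, -1.1, 0, 1], [0, 0, 2.4, 3.6, -2.2, 0, 1], [0, 0, 3.6, 5.2, -3.2, 0, 1], [0, 0, 4.4, 6.5, -3.9, 0, 1], [0, 0, 4.8, 7.4, -4.5, 0, 1]])

```text
time: 35.77
position: [473.5, 291.4, 108.2]
ee_rot: [-3.139, 0.001, 1.391]
ft_force: [0.4, -0.1, -5.8]
opening: 27.7
```

Call:
apply_moves(steps=[[0, 0, 0, 0, 0, 0, 1], [0, 0, 0, 0, 0, 0, 1], [0, 0, 0, 0, 0, 0, 1], [0, 0, 0, 0, 0, 0, 1], [0, 0, 0, 0, 0, 0, 1]])

```text
time: 36.18
position: [476.1, 289.2, 109.5]
ee_rot: [-3.141, 0.0, 1.389]
ft_force: [0.0, -0.5, -6.0]
opening: 27.6
```

```bash
python3 - <<'E'
from plan import *
plan([(475.3,290.8,60,79.6,1,5)],1)
from h import *
p=arm.snapshot("scene"); cv2.imwrite("pics/c9.png",cv2.resize(p["frame"][40:240,200:450],(750,600),interpolation=3))
E
```

```text
t 36.18 pos [476.1 289.2 109.5] rpy [-180.     0.    79.6] open 27.6 F [ 0.  -0.5 -6. ]
-> call [np.float64(-0.0), np.float64(0.0), np.float64(-0.0)] [np.float64(0.14), np.float64(-0.1), np.float64(4.95)] jaw 1 | per row mm 9.9 deg 0.0 q1/5 [-0.0, 0.0, -0.01, 0.03, -0.02, 0.99]
```

View pics/c9.png

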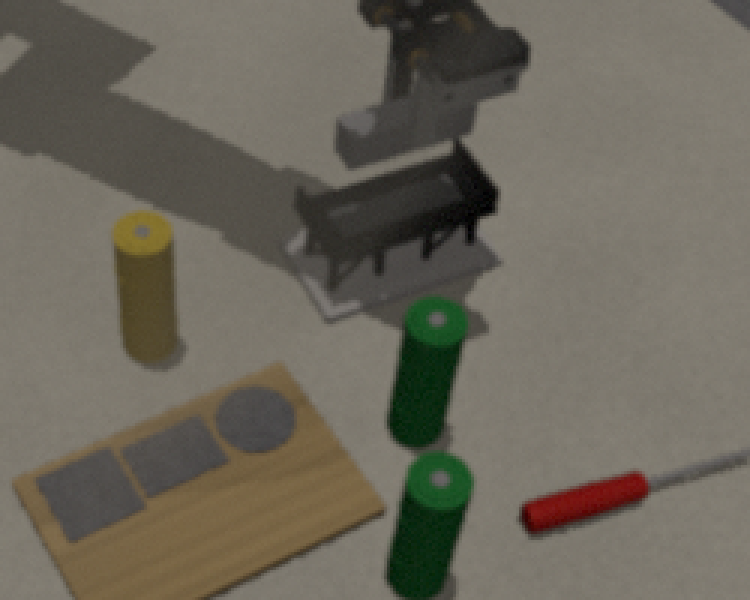

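The bar hangs level above the deck at (400,140) in the crop. Lowering it.

Call:
apply_moves(steps=[[0, 0, 0, 0.1, -0.1, 0.8, 1], [0, 0, 0, 0.1, -0.1, 2, 1], [0, 0, 0, 0.1, -0.1, 3.3, 1], [0, 0, 0, 0.1, -0.1, 4.4, 1], [0, 0, 0, 0.1, -0.1, 5, 1]])

```text
time: 36.65
position: [473.1, 290.2, 56.8]
ee_rot: [-3.138, 0.003, 1.389]
ft_force: [-0.1, -0.0, -6.4]
opening: 27.8
```

Call:
apply_moves(steps=[[0, 0, 0, 0, 0, 0.6, 1], [0, 0, 0, 0, 0, 1.1, 1], [0, 0, 0, 0, 0, 1.5, 1], [0, 0, 0, 0, 0, 1.8, 1], [0, 0, 0, 0, 0, 1.8, 1]])

```text
time: 37.07
position: [474.8, 291.0, 41.3]
ee_rot: [-3.141, 0.0, 1.39]
ft_force: [-1.0, 0.5, -7.5]
opening: 27.8
```

Call:
apply_moves(steps=[[0, 0, 0, 0, 0, 0, 1], [0, 0, 0, 0, 0, 0, 1], [0, 0, 0, 0, 0, 0, 1]])

```text
time: 37.32
position: [475.5, 291.3, 42.3]
ee_rot: [3.141, -0.001, 1.39]
ft_force: [0.3, 0.4, -6.5]
opening: 27.3
```

Call:
apply_moves(steps=[[0, 0, 0, 0, 0, 0.2, 1], [0, 0, 0, 0, 0, 0.35, 1], [0, 0, 0, 0, 0, 0.45, 1], [0, 0, 0, 0, 0, 0.45, 1], [0, 0, 0, 0, 0, 0.45, 1]])

```text
time: 37.73
position: [475.2, 291.2, 37.8]
ee_rot: [3.141, -0.0, 1.39]
ft_force: [-2.6, -0.1, -1.3]
opening: 27.4
```

```bash
python3 - <<'E'
from plan import *
plan([(475.3,290.8,38,79.6,1,5)],1)
E
```

```text
t 37.73 pos [475.2 291.2  37.8] rpy [180.   -0.   79.6] open 27.4 F [-2.6 -0.1 -1.3]
-> call [np.float64(0.0), np.float64(-0.0), np.float64(0.0)] [np.float64(-0.04), np.float64(0.01), np.float64(-0.02)] jaw 1 | per row mm 0.1 deg 0.0 q1/5 [0.0, -0.0, 0.0, -0.01, 0.0, -0.0]
```

Call:
apply_moves(steps=[[0, 0, 0, 0, 0, 0, 0.2], [0, 0, 0, 0, 0, 0, 0.2], [0, 0, 0, 0, 0, 0, 0.2], [0, 0, 0, 0, 0, 0, 0.2], [0, 0, 0, 0, 0, 0, 0.2]])

```text
time: 38.15
position: [475.6, 291.3, 37.7]
ee_rot: [3.141, -0.001, 1.39]
ft_force: [-0.6, -0.0, 0.3]
opening: 57.5
```

Call:
apply_moves(steps=[[0, 0, 0, 0, 0, 0, 0.2], [0, 0, 0, 0, 0, 0, 0], [0, 0, 0, 0, 0, -1, 0], [0, 0, 0, 0, 0, -3, 0], [0, 0, 0, 0, 0, -6, 0]])

```text
time: 38.57
position: [472.4, 290.0, 95.5]
ee_rot: [-3.136, 0.004, 1.39]
ft_force: [0.3, -0.3, -0.2]
opening: 90.9
```

Call:
apply_moves(steps=[[0, 0, 0, 0, 0, -3, 0], [0, 0, 0, 0, 0, -6.5, 0], [0, 0, 0, 0, 0, -9.5, 0], [0, 0, 0, 0, 0, -12, 0], [0, 0, 0, 0, 0, -13, 0]])

```text
time: 38.98
position: [477.4, 292.2, 233.0]
ee_rot: [3.134, -0.005, 1.39]
ft_force: [0.3, -0.2, -0.2]
opening: 93.9
```

```bash
python3 - <<'E'
from plan import *
from h import *
from m1 import rect
for n in ["scene","top","wrist"]:
    p=arm.snapshot(n); cv2.imwrite(f"pics/{n}10.png",p["frame"]); W=cloud(p)
    B=(W[...,0]>400)&(W[...,0]<560)&(W[...,1]>190)&(W[...,1]<380)
    for t,a,b in [("deck",56,65),("bar",88,100)]:
        P=W[B&(W[...,2]>a)&(W[...,2]<b)]
        if len(P)>20: print(n,t,len(P),np.round(np.median(P,0),1),rect(P[:,:2]))
    for q in arm.outline_of("ballast_center",p)[:1]:
        P=W[q["pixels"]&np.isfinite(W[...,2])]
        if len(P)>10: print(n,round(q["confidence"],2),len(P),"med",np.round(np.median(P,0),1))
plan([(550,-130,230,84.5,3,5)],0)
E
```

```text
scene deck 654 [496.2 277.   59.4] ([476.7, 288.7], [157.6, 76.9], 77.9)
scene bar 431 [476.2 287.   93.5] ([475.5, 288.2], [112.1, 32.2], 79.8)
scene 0.93 804 med [481.1 283.5  90.1]
top deck 1879 [481.4 287.9  59.5] ([474.9, 290.1], [154.5, 75.4], 79.6)
top bar 954 [474.8 288.6  93.4] ([474.7, 290.5], [111.2, 29.1], 79.9)
top 0.56 1057 med [474.9 287.5  93.2]
wrist deck 4386 [483.4 301.3  60.2] ([476.8, 292.8], [151.3, 74.3], 79.7)
wrist bar 2225 [476.5 294.6  94.1] ([476.4, 291.5], [109.1, 27.5], 79.1)
wrist 0.96 2319 med [476.5 294.1  94.1]
t 39.28 pos [473.5 290.5 224.6] rpy [-1.798e+02  1.000e-01  7.960e+01] open 94.2 F [ 0.7  0.4 -0.5]
-> call [np.float64(-0.1), np.float64(0.0), np.float64(-1.6)] [np.float64(-13.33), np.float64(5.03), np.float64(-0.17)] jaw 0 | per row mm 28.5 deg 0.3 q1/5 [-0.02, 0.01, -0.33, -2.67, 1.01, -0.03]
-> call [np.float64(-0.1), np.float64(0.0), np.float64(-1.6)] [np.float64(-13.46), np.float64(4.65), np.float64(-0.17)] jaw 0 | per row mm 28.5 deg 0.3 q1/5 [-0.02, 0.01, -0.33, -2.69, 0.93, -0.03]
-> call [np.float64(-0.1), np.float64(0.0), np.float64(-1.6)] [np.float64(-13.59), np.float64(4.27), np.float64(-0.18)] jaw 0 | per row mm 28.5 deg 0.3 q1/5 [-0.02, 0.01, -0.33, -2.72, 0.85, -0.04]
```

View pics/scene10.png

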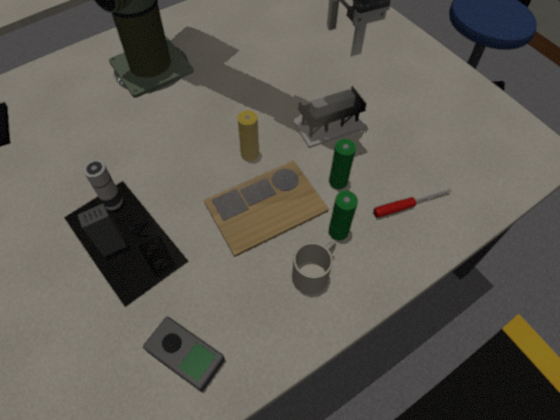

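The bar lies within about 1 mm of the deck's middle and 0.5° of its direction, and all three parts still stand on the mat. Next, back to the motor.

Call:
apply_moves(steps=[[0, 0, 0, -1, 0, 0, 0], [0, 0, 0, -3, 0.1, 0, 0], [0, 0, 0, -6, 0.2, 0, 0], [0, 0, 0, -9.2, 0.2, 0, 0], [0, 0, 0, -12.5, 0.3, 0, 0]])

```text
time: 39.7
position: [453.8, 166.0, 225.5]
ee_rot: [-3.139, 0.001, 1.391]
ft_force: [0.1, 0.3, -0.3]
opening: 93.9
```

Call:
apply_moves(steps=[[0, 0, 0, -3.4, 0.1, 0, 0], [0, 0, 0, -6.8, 0.2, 0, 0], [0, 0, 0, -10.2, 0.3, 0, 0], [0, 0, 0, -13.6, 0.4, 0, 0], [0, 0, 0, -17, 0.5, 0, 0]])

```text
time: 40.12
position: [428.0, -2.2, 225.9]
ee_rot: [-3.139, 0.0, 1.39]
ft_force: [0.9, -0.9, 0.2]
opening: 94.0
```

Call:
apply_moves(steps=[[0, 0, 0, -3.4, 0.1, 0, 0], [0, 0, 0, -6.8, 0.2, 0, 0], [0, 0, 0, -10.2, 0.3, 0, 0], [0, 0, 0, -13.6, 0.4, 0, 0], [0, 0, 0, -16.5, 0.5, 0, 0]])

```text
time: 40.53
position: [403.0, -165.6, 225.9]
ee_rot: [-3.139, -0.0, 1.388]
ft_force: [0.4, 0.3, 0.1]
opening: 93.9
```

Call:
apply_moves(steps=[[0, 0, -1.5, -3, 0.1, 0, 0], [0, 0, -3, -6, 0.1, 0, 0], [0, 0, -4.2, -8.8, 0.2, 0, 0], [0, 0, -5, -10.6, 0.2, 0, 0], [0, 0, -5.3, -11.3, 0.2, 0, 0]])

```text
time: 40.95
position: [384.7, -277.2, 225.7]
ee_rot: [-3.139, -0.001, 1.479]
ft_force: [-0.1, -0.5, -0.1]
opening: 93.8
```

Call:
apply_moves(steps=[[0, 0, 0, 0, 0, 0, 0], [0, 0, 0, 0, 0, 0, 0], [0, 0, 0, 0, 0, 0, 0], [0, 0, 0, 0, 0, 0, 0], [0, 0, 0, 0, 0, 0, 0]])

```text
time: 41.37
position: [386.8, -274.2, 227.3]
ee_rot: [3.142, -0.0, 1.484]
ft_force: [-0.1, -0.4, -0.3]
opening: 94.2
```

```bash
python3 -c "
from plan import *
plan([(385.9,-275.8,64,84.9,1,5)],1)"
```

```text
t 41.37 pos [ 386.8 -274.2  227.3] rpy [180.  -0.  85.] open 94.2 F [-0.1 -0.4 -0.3]
-> call [np.float64(0.0), np.float64(-0.0), np.float64(0.1)] [np.float64(-0.17), np.float64(-0.08), np.float64(16.33)] jaw 1 | per row mm 32.7 deg 0.0 q1/5 [0.0, -0.0, 0.02, -0.03, -0.02, 3.27]
```

Call:
apply_moves(steps=[[0, 0, 0, -0.1, -0.1, 2, 0], [0, 0, 0, -0.15, -0.1, 5, 0], [0, 0, 0, -0.15, -0.1, 8, 0], [0, 0, 0, -0.15, -0.1, 11, 0], [0, 0, 0, -0.15, -0.1, 13.3, 0]])

```text
time: 41.78
position: [384.9, -275.1, 92.2]
ee_rot: [-3.14, -0.001, 1.483]
ft_force: [-0.4, 0.6, 0.4]
opening: 93.9
```

Call:
apply_moves(steps=[[0, 0, 0, 0, 0, 1.5, 0], [0, 0, 0, 0, 0, 2.5, 0], [0, 0, 0, 0, 0, 3, 0], [0, 0, 0, 0, 0, 3, 0], [0, 0, 0, 0, 0, 3, 0]])

```text
time: 42.2
position: [386.1, -277.0, 65.1]
ee_rot: [3.14, 0.001, 1.483]
ft_force: [0.0, -1.3, 0.6]
opening: 94.4
```

Call:
apply_moves(steps=[[0, 0, 0, 0, 0, 0, 1], [0, 0, 0, 0, 0, 0, 1], [0, 0, 0, 0, 0, 0, 1], [0, 0, 0, 0, 0, 0, 1], [0, 0, 0, 0, 0, 0, 1]], newtons=35)

```text
time: 42.62
position: [385.6, -276.9, 64.7]
ee_rot: [3.141, 0.001, 1.482]
ft_force: [0.0, -0.1, 0.8]
opening: 64.1
```

Call:
apply_moves(steps=[[0, 0, 0, 0, 0, 0, 1], [0, 0, 0, 0, 0, 0, 1], [0, 0, 0, 0, 0, 0, 1], [0, 0, 0, 0, 0, 0, 1], [0, 0, 0, 0, 0, 0, 1]])

```text
time: 43.03
position: [385.4, -276.6, 64.2]
ee_rot: [-3.142, -0.0, 1.482]
ft_force: [-0.3, -0.9, -0.7]
opening: 44.6
```

Call:
apply_moves(steps=[[0, 0, 0, 0, 0, 0, 1], [0, 0, 0, 0, 0, 0, 1], [0, 0, 0, 0, 0, 0, 1]])

```text
time: 43.28
position: [385.4, -276.6, 64.2]
ee_rot: [-3.142, -0.0, 1.482]
ft_force: [0.9, -0.5, -0.2]
opening: 44.8
```

Call:
apply_moves(steps=[[0, 0, 0, 0, 0, -0.4, 1], [0, 0, 0, 0, 0, -1.6, 1], [0, 0, 0, 0, 0, -3.6, 1], [0, 0, 0, 0, 0, -6, 1], [0, 0, 0, 0, 0, -7.5, 1]])

```text
time: 43.7
position: [385.5, -276.7, 140.6]
ee_rot: [3.141, 0.0, 1.482]
ft_force: [0.4, -0.6, -4.3]
opening: 44.3
```

Call:
apply_moves(steps=[[0, 0, 0, 1, 0.4, 0, 1], [0, 0, 0, 2.9, 1.1, 0, 1], [0, 0, 0, 5.5, 2.1, 0, 1], [0, 0, 0, 8.5, 3.3, 0, 1], [0, 0, 0, 11.5, 4.4, 0, 1]])

```text
time: 44.12
position: [438.8, -163.6, 137.6]
ee_rot: [-3.139, -0.002, 1.481]
ft_force: [0.4, 0.1, -3.2]
opening: 44.5
```

Call:
apply_moves(steps=[[0, 0, 0, 3, 1.2, 0, 1], [0, 0, 0, 6, 2.3, 0, 1], [0, 0, 0, 9, 3.5, 0, 1], [0, 0, 0, 11.8, 4.5, 0, 1], [0, 0, 0, 14.5, 5.6, 0, 1]])

```text
time: 44.53
position: [506.7, -23.5, 137.3]
ee_rot: [-3.138, -0.001, 1.483]
ft_force: [0.2, -1.3, -3.8]
opening: 44.7
```

Call:
apply_moves(steps=[[0, 0, 0, 2.6, 1, 0, 1], [0, 0, 0, 5.2, 2, 0, 1], [0, 0, 0, 8, 3.1, 0, 1], [0, 0, 0, 10.4, 4, 0, 1], [0, 0, 0, 11.8, 4.5, 0, 1]])

```text
time: 44.95
position: [562.5, 90.5, 137.2]
ee_rot: [-3.138, -0.001, 1.485]
ft_force: [-0.0, -1.0, -3.4]
opening: 44.4
```

Call:
apply_moves(steps=[[0, 0, 0, 0, 0, 0, 1], [0, 0, 0, 0, 0, 0, 1], [0, 0, 0, 0, 0, 0, 1], [0, 0, 0, 0, 0, 0, 1], [0, 0, 0, 0, 0, 0, 1]])

```text
time: 45.37
position: [562.8, 85.9, 139.1]
ee_rot: [-3.141, 0.0, 1.48]
ft_force: [-0.6, 0.3, -3.0]
opening: 44.6
```

```bash
python3 -c "
from plan import *
plan([(563.5,87,75.2,84.9,1,5)],1)"
```

```text
t 45.37 pos [562.8  85.9 139.1] rpy [-180.     0.    84.8] open 44.6 F [-0.6  0.3 -3. ]
-> call [np.float64(-0.0), np.float64(0.0), np.float64(-0.1)] [np.float64(0.12), np.float64(0.06), np.float64(6.39)] jaw 1 | per row mm 12.8 deg 0.0 q1/5 [-0.01, 0.0, -0.01, 0.02, 0.01, 1.28]
```

Call:
apply_moves(steps=[[0, 0, 0, 0.1, 0.05, 0.8, 1], [0, 0, 0, 0.1, 0.05, 2, 1], [0, 0, 0, 0.1, 0.05, 3.2, 1], [0, 0, 0, 0.1, 0.05, 4.2, 1], [0, 0, 0, 0.1, 0.05, 4.7, 1]])

```text
time: 45.78
position: [561.7, 87.8, 89.1]
ee_rot: [-3.137, 0.001, 1.482]
ft_force: [0.1, 0.3, -3.8]
opening: 44.5
```

Call:
apply_moves(steps=[[0, 0, 0, 0, 0, 0.6, 1], [0, 0, 0, 0, 0, 1.1, 1], [0, 0, 0, 0, 0, 1.4, 1], [0, 0, 0, 0, 0, 1.5, 1], [0, 0, 0, 0, 0, 1.5, 1]])

```text
time: 46.2
position: [564.0, 88.1, 77.2]
ee_rot: [-3.142, -0.0, 1.482]
ft_force: [0.4, -0.4, -3.9]
opening: 44.5
```

Call:
apply_moves(steps=[[0, 0, 0, 0, 0, 0, 1], [0, 0, 0, 0, 0, 0, 1], [0, 0, 0, 0, 0, 0, 1]])

```text
time: 46.45
position: [564.4, 88.0, 77.8]
ee_rot: [3.141, -0.0, 1.482]
ft_force: [-0.3, -0.1, -3.5]
opening: 44.6
```

Call:
apply_moves(steps=[[0, 0, 0, -0.1, -0.05, 0.1, 1], [0, 0, 0, -0.1, -0.05, 0.2, 1], [0, 0, 0, -0.1, -0.05, 0.25, 1], [0, 0, 0, -0.1, -0.05, 0.25, 1], [0, 0, 0, -0.1, -0.05, 0.25, 1]])

```text
time: 46.87
position: [563.5, 87.0, 75.2]
ee_rot: [3.141, 0.0, 1.482]
ft_force: [-0.3, 0.1, 1.0]
opening: 44.7
```

Call:
apply_moves(steps=[[0, 0, 0, 0, 0, 0, 0], [0, 0, 0, 0, 0, 0, 0], [0, 0, 0, 0, 0, 0, 0], [0, 0, 0, 0, 0, 0, 0], [0, 0, 0, 0, 0, 0, 0]])

```text
time: 47.28
position: [563.5, 87.1, 74.9]
ee_rot: [3.141, -0.0, 1.482]
ft_force: [-0.3, 0.8, 0.1]
opening: 74.6
```

Call:
apply_moves(steps=[[0, 0, 0, 0, 0, 0, 0], [0, 0, 0, 0, 0, 0, 0], [0, 0, 0, 0, 0, -1, 0], [0, 0, 0, 0, 0, -3.5, 0], [0, 0, 0, 0, 0, -7, 0]])

```text
time: 47.7
position: [560.2, 87.0, 142.6]
ee_rot: [-3.134, 0.001, 1.482]
ft_force: [1.1, -0.4, -0.9]
opening: 94.3
```

Call:
apply_moves(steps=[[0, 0, 0, 0, 0, -3, 0], [0, 0, 0, 0, 0, -5.5, 0], [0, 0, 0, 0, 0, -7.5, 0], [0, 0, 0, -0.8, 0, -8, 0], [0, 0, 0, -2.4, -0.2, -8, 0]])

```text
time: 48.12
position: [561.0, 63.9, 227.8]
ee_rot: [3.136, -0.001, 1.484]
ft_force: [-0.3, -0.6, 0.1]
opening: 93.4
```

Call:
apply_moves(steps=[[0, 0, 0, -3, -0.2, 0, 0], [0, 0, 0, -6.4, -0.5, 0, 0], [0, 0, 0, -9.8, -0.8, 0, 0], [0, 0, 0, -13.2, -1.1, 0, 0], [0, 0, 0, -16.6, -1.4, 0, 0]])

```text
time: 48.53
position: [529.2, -102.5, 223.9]
ee_rot: [-3.14, -0.0, 1.482]
ft_force: [0.1, 0.8, -0.4]
opening: 94.0
```

Call:
apply_moves(steps=[[0, 0, 0, -3.4, -0.3, 0, 0], [0, 0, 0, -6.8, -0.6, 0, 0], [0, 0, 0, -10, -0.8, 0, 0], [0, 0, 0, -13, -1.1, 0, 0], [0, 0, 0, -15.6, -1.3, 0, 0]])

```text
time: 48.95
position: [502.2, -257.2, 223.8]
ee_rot: [-3.14, -0.0, 1.481]
ft_force: [0.5, 0.8, 0.0]
opening: 93.7
```

Call:
apply_moves(steps=[[0, 0, 0, -2.4, -0.2, 0, 0], [0, 0, 0, -4.6, -0.3, 0, 0], [0, 0, 0, -6, -0.4, 0, 0], [0, 0, 0, -6.7, -0.5, 0, 0], [0, 0, 0, -6.7, -0.5, 0, 0]])

```text
time: 49.37
position: [492.1, -322.3, 224.0]
ee_rot: [-3.141, -0.001, 1.48]
ft_force: [-0.2, 1.7, -0.4]
opening: 94.2
```

Call:
apply_moves(steps=[[0, 0, 0, 0, 0, 0, 0], [0, 0, 0, 0, 0, 0, 0], [0, 0, 0, 0, 0, 0, 0], [0, 0, 0, 0, 0, 0, 0]])

```text
time: 49.7
position: [493.3, -320.3, 224.9]
ee_rot: [3.141, -0.0, 1.484]
ft_force: [-0.1, -0.4, -0.4]
opening: 94.2
```

```bash
python3 -c "
from plan import *
plan([(493.7,-320.4,64.3,84.9,1,5)],1)
from h import *
from m1 import rect
p=arm.snapshot('scene'); cv2.imwrite('pics/scene11.png',p['frame']); W=cloud(p)
P=W[(W[...,2]>138)&(W[...,2]<152)&(W[...,0]>500)&(W[...,0]<640)&(W[...,1]>40)&(W[...,1]<140)]; print(len(P),np.round(np.median(P,0),1),rect(P[:,:2]))
"
```

```text
t 49.7 pos [ 493.3 -320.3  224.9] rpy [180.  -0.  85.] open 94.2 F [-0.1 -0.4 -0.4]
-> call [np.float64(0.0), np.float64(-0.0), np.float64(0.1)] [np.float64(-0.01), np.float64(0.04), np.float64(16.06)] jaw 1 | per row mm 32.1 deg 0.0 q1/5 [0.0, -0.0, 0.02, -0.0, 0.01, 3.21]
314 [565.4  85.8 144.1] ([562.9, 87.0], [44.4, 45.2], 83.1)
```

View pics/scene11.png

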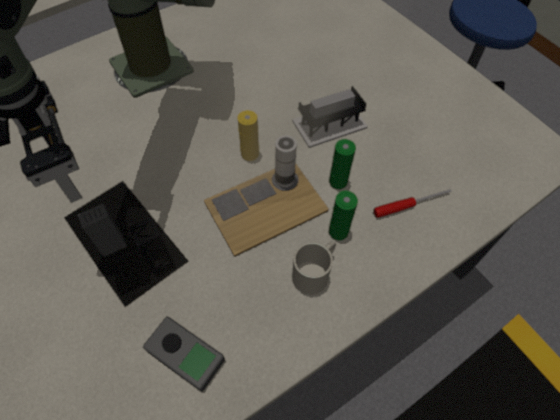

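The motor stands on the round pad at (286,165), within about 1 mm. Next the unit.

Call:
apply_moves(steps=[[0, 0, 0, 0, 0, 2, 0], [0, 0, 0, 0, 0, 5, 0], [0, 0, 0, 0, 0, 8, 0], [0, 0, 0, 0, 0, 11, 0], [0, 0, 0, 0, 0, 13.2, 0]])

```text
time: 50.17
position: [492.0, -319.8, 90.2]
ee_rot: [-3.139, -0.002, 1.483]
ft_force: [0.5, 0.8, -0.5]
opening: 93.9
```

Call:
apply_moves(steps=[[0, 0, 0, 0, 0, 1.5, 0], [0, 0, 0, 0, 0, 2.4, 0], [0, 0, 0, 0, 0, 2.9, 0], [0, 0, 0, 0, 0, 2.9, 0], [0, 0, 0, 0, 0, 2.9, 0]])

```text
time: 50.58
position: [493.6, -321.7, 64.7]
ee_rot: [3.14, 0.001, 1.482]
ft_force: [0.6, 0.9, -0.3]
opening: 94.4
```

Call:
apply_moves(steps=[[0, 0, 0, 0, 0, 0, 1], [0, 0, 0, 0, 0, 0, 1], [0, 0, 0, 0, 0, 0, 1], [0, 0, 0, 0, 0, 0, 1], [0, 0, 0, 0, 0, 0, 1]], newtons=28)

```text
time: 51.0
position: [493.1, -321.5, 64.2]
ee_rot: [3.141, 0.0, 1.482]
ft_force: [-0.3, -0.2, -0.0]
opening: 64.0
```

Call:
apply_moves(steps=[[0, 0, 0, 0, 0, 0, 1], [0, 0, 0, 0, 0, 0, 1], [0, 0, 0, 0, 0, 0, 1], [0, 0, 0, 0, 0, 0, 1], [0, 0, 0, 0, 0, 0, 1]])

```text
time: 51.42
position: [492.9, -321.3, 63.7]
ee_rot: [3.142, 0.0, 1.482]
ft_force: [0.7, -0.9, -0.4]
opening: 33.8
```

Call:
apply_moves(steps=[[0, 0, 0, 0, 0, 0, 1], [0, 0, 0, 0, 0, 0, 1], [0, 0, 0, 0, 0, 0, 1], [0, 0, 0, 0, 0, 0, 1]])

```text
time: 51.75
position: [492.9, -321.3, 63.7]
ee_rot: [-3.142, -0.0, 1.482]
ft_force: [0.3, -0.2, -0.3]
opening: 33.7
```

```bash
python3 -c "
from plan import *
plan([(557.2,16.5,140,84.8,3,5)],1)"
```

```text
t 51.75 pos [ 492.9 -321.3   63.7] rpy [-180.    -0.    84.9] open 33.7 F [ 0.3 -0.2 -0.3]
-> call [np.float64(-0.0), np.float64(-0.0), np.float64(0.0)] [np.float64(11.41), np.float64(1.14), np.float64(-2.54)] jaw 1 | per row mm 23.5 deg 0.0 q1/5 [-0.0, -0.0, 0.01, 2.28, 0.23, -0.51]
-> call [np.float64(-0.0), np.float64(-0.0), np.float64(0.0)] [np.float64(11.41), np.float64(1.13), np.float64(-2.54)] jaw 1 | per row mm 23.5 deg 0.0 q1/5 [-0.0, -0.0, 0.01, 2.28, 0.23, -0.51]
-> call [np.float64(-0.0), np.float64(-0.0), np.float64(0.0)] [np.float64(11.41), np.float64(1.12), np.float64(-2.54)] jaw 1 | per row mm 23.5 deg 0.0 q1/5 [-0.0, -0.0, 0.01, 2.28, 0.22, -0.51]
```

Call:
apply_moves(steps=[[0, 0, 0, 0, 0, -0.4, 1], [0, 0, 0, 0, 0, -1.6, 1], [0, 0, 0, 0, 0, -3.6, 1], [0, 0, 0, 0, 0, -6, 1], [0, 0, 0, 0, 0, -7.5, 1]])

```text
time: 52.17
position: [493.6, -321.9, 141.7]
ee_rot: [3.14, 0.002, 1.482]
ft_force: [-0.4, -1.2, -1.9]
opening: 34.0
```

Call:
apply_moves(steps=[[0, 0, 0, 1, 0.1, 0, 1], [0, 0, 0, 2.9, 0.3, 0, 1], [0, 0, 0, 5.5, 0.6, 0, 1], [0, 0, 0, 8.5, 0.9, 0, 1], [0, 0, 0, 11.5, 1.2, 0, 1]])

```text
time: 52.58
position: [514.2, -205.8, 137.8]
ee_rot: [-3.14, -0.001, 1.481]
ft_force: [0.2, 1.0, -2.6]
opening: 33.6
```

Call:
apply_moves(steps=[[0, 0, 0, 3, 0.3, 0, 1], [0, 0, 0, 6, 0.6, 0, 1], [0, 0, 0, 8.8, 0.9, 0, 1], [0, 0, 0, 11.3, 1.1, 0, 1], [0, 0, 0, 13.5, 1.3, 0, 1]])

```text
time: 53.0
position: [538.9, -71.5, 137.8]
ee_rot: [-3.139, -0.001, 1.483]
ft_force: [0.1, -0.0, -2.1]
opening: 33.8
```

Call:
apply_moves(steps=[[0, 0, 0, 2.2, 0.2, 0, 1], [0, 0, 0, 4.4, 0.4, 0, 1], [0, 0, 0, 6.4, 0.6, 0, 1], [0, 0, 0, 8.2, 0.8, 0, 1], [0, 0, 0, 9.2, 0.9, 0, 1]])

```text
time: 53.42
position: [556.0, 19.2, 137.8]
ee_rot: [-3.139, -0.001, 1.484]
ft_force: [-0.8, 0.3, -2.5]
opening: 34.0
```

Call:
apply_moves(steps=[[0, 0, 0, 0, 0, 0, 1], [0, 0, 0, 0, 0, 0, 1], [0, 0, 0, 0, 0, 0, 1], [0, 0, 0, 0, 0, 0, 1], [0, 0, 0, 0, 0, 0, 1]])

```text
time: 53.83
position: [556.9, 15.4, 138.7]
ee_rot: [-3.141, 0.0, 1.481]
ft_force: [0.6, -0.1, -1.9]
opening: 33.8
```

Call:
apply_moves(steps=[[0, 0, 0, 0, 0, 0.8, 1], [0, 0, 0, 0, 0, 2, 1], [0, 0, 0, 0, 0, 3.2, 1], [0, 0, 0, 0, 0, 4.2, 1], [0, 0, 0, 0, 0, 4.7, 1]])

```text
time: 54.25
position: [554.9, 16.5, 88.6]
ee_rot: [-3.137, -0.0, 1.482]
ft_force: [-0.7, 0.4, -2.4]
opening: 33.9
```

Call:
apply_moves(steps=[[0, 0, 0, 0, 0, 0.3, 1], [0, 0, 0, 0, 0, 0.7, 1], [0, 0, 0, 0, 0, 1, 1], [0, 0, 0, 0, 0, 1.1, 1], [0, 0, 0, 0, 0, 1.1, 1]])

```text
time: 54.67
position: [557.1, 16.4, 80.7]
ee_rot: [3.142, 0.0, 1.482]
ft_force: [0.7, 0.2, -2.0]
opening: 33.9
```

Call:
apply_moves(steps=[[0, 0, 0, 0, 0, 0, 1], [0, 0, 0, 0, 0, 0, 1], [0, 0, 0, 0, 0, 0, 1]])

```text
time: 54.92
position: [557.4, 16.3, 81.2]
ee_rot: [3.141, 0.0, 1.482]
ft_force: [0.3, -0.7, -2.9]
opening: 33.8
```

```bash
python3 -c "
from plan import *
plan([(557.2,16.5,74.7,84.8,1,5)],1)"
```

```text
t 54.92 pos [557.4  16.3  81.2] rpy [179.9   0.   84.9] open 33.8 F [ 0.3 -0.7 -2.9]
-> call [np.float64(0.1), np.float64(0.0), np.float64(0.1)] [np.float64(0.02), np.float64(-0.02), np.float64(0.65)] jaw 1 | per row mm 1.3 deg 0.0 q1/5 [0.01, 0.0, 0.03, 0.0, -0.0, 0.13]
```

Call:
apply_moves(steps=[[0, 0, 0, 0, 0, 0.25, 1], [0, 0, 0, 0, 0, 0.45, 1], [0, 0, 0, 0, 0, 0.6, 1], [0, 0, 0, 0, 0, 0.65, 1], [0, 0, 0, 0, 0, 0.65, 1]])

```text
time: 55.33
position: [557.1, 16.3, 74.6]
ee_rot: [3.141, 0.0, 1.482]
ft_force: [-1.1, 1.0, 0.4]
opening: 33.3
```

Call:
apply_moves(steps=[[0, 0, 0, 0, 0, 0, 1], [0, 0, 0, 0, 0, 0, 0], [0, 0, 0, 0, 0, 0, 0], [0, 0, 0, 0, 0, 0, 0], [0, 0, 0, 0, 0, 0, 0]])

```text
time: 55.75
position: [557.2, 16.3, 74.3]
ee_rot: [3.141, 0.0, 1.482]
ft_force: [-0.1, -0.9, 1.3]
opening: 57.1
```

Call:
apply_moves(steps=[[0, 0, 0, 0, 0, 0, 0], [0, 0, 0, 0, 0, 0, 0], [0, 0, 0, 0, 0, 0, 0], [0, 0, 0, 0, 0, -1, 0], [0, 0, 0, 0, 0, -3.5, 0]])

```text
time: 56.17
position: [553.5, 16.7, 106.2]
ee_rot: [-3.133, -0.0, 1.482]
ft_force: [0.2, -0.7, -0.9]
opening: 90.4
```

Call:
apply_moves(steps=[[0, 0, 0, 0, 0, -3, 0], [0, 0, 0, 0, 0, -6, 0], [0, 0, 0, 0, 0, -9, 0], [0, 0, 0, 0, 0, -11.2, 0], [0, 0, 0, 0, 0, -12, 0]])

```text
time: 56.58
position: [559.7, 16.1, 234.9]
ee_rot: [3.133, 0.0, 1.482]
ft_force: [0.2, -0.4, 0.9]
opening: 93.6
```

Call:
apply_moves(steps=[[0, 0, 0, -1, 0.2, 0, 0], [0, 0, 0, -3.2, 0.6, 0, 0], [0, 0, 0, -6.3, 1.2, 0, 0], [0, 0, 0, -9.8, 1.9, 0, 0], [0, 0, 0, -13.3, 2.5, 0, 0]])

```text
time: 57.0
position: [568.8, -119.6, 226.8]
ee_rot: [-3.138, -0.001, 1.483]
ft_force: [0.6, -0.1, 0.7]
opening: 94.0
```

Call:
apply_moves(steps=[[0, 0, 0, -3.4, 0.7, 0, 0], [0, 0, 0, -6.7, 1.3, 0, 0], [0, 0, 0, -9.8, 1.9, 0, 0], [0, 0, 0, -12.2, 2.3, 0, 0], [0, 0, 0, -13.3, 2.5, 0, 0]])

```text
time: 57.42
position: [581.5, -256.6, 226.2]
ee_rot: [-3.137, -0.001, 1.478]
ft_force: [-0.4, 0.4, -0.8]
opening: 94.1
```

Call:
apply_moves(steps=[[0, 0, 0, 0, 0, 0, 0], [0, 0, 0, 0, 0, 0, 0], [0, 0, 0, 0, 0, 0, 0], [0, 0, 0, 0, 0, 0, 0], [0, 0, 0, 0, 0, 0, 0]])

```text
time: 57.83
position: [583.5, -251.4, 229.4]
ee_rot: [3.142, -0.0, 1.484]
ft_force: [0.5, 0.6, -0.5]
opening: 93.8
```

```bash
python3 -c "
from plan import *
plan([(583.5,-252.5,64.3,84.9,1,5)],1)
from h import *
from m1 import rect
p=arm.snapshot('scene'); cv2.imwrite('pics/scene12.png',p['frame']); W=cloud(p)
for a,b in ((46,140),(-20,46)):
  P=W[(W[...,2]>138)&(W[...,2]<152)&(W[...,0]>500)&(W[...,0]<640)&(W[...,1]>a)&(W[...,1]<b)]; print(len(P),np.round(np.median(P,0),1),rect(P[:,:2]))
"
```

```text
t 57.83 pos [ 583.5 -251.4  229.4] rpy [180.  -0.  85.] open 93.8 F [ 0.5  0.6 -0.5]
-> call [np.float64(0.0), np.float64(-0.0), np.float64(0.1)] [np.float64(-0.11), np.float64(0.01), np.float64(16.51)] jaw 1 | per row mm 33.0 deg 0.0 q1/5 [0.0, -0.0, 0.03, -0.02, 0.0, 3.3]
315 [565.6  86.4 143.9] ([563.7, 87.1], [42.4, 45.7], 55.9)
372 [558.4  14.6 143.5] ([557.3, 15.5], [54.4, 36.0], 84.1)
```

View pics/scene12.png

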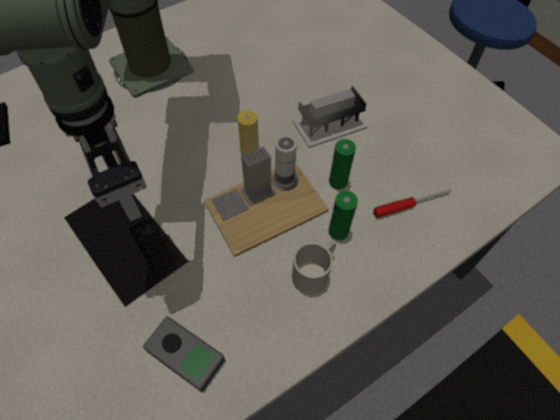

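The unit is at (257,175) on the oblong pad. Next, the mast.

Call:
apply_moves(steps=[[0, 0, 0, 0, 0, 2, 0], [0, 0, 0, 0, 0, 5, 0], [0, 0, 0, 0, 0, 8, 0], [0, 0, 0, 0, 0, 11, 0], [0, 0, 0, 0, 0, 13.5, 0]])

```text
time: 58.3
position: [582.8, -251.7, 92.5]
ee_rot: [-3.141, -0.001, 1.483]
ft_force: [0.4, -0.6, 0.3]
opening: 94.2
```

Call:
apply_moves(steps=[[0, 0, 0, 0, 0, 1.5, 0], [0, 0, 0, 0, 0, 2.5, 0], [0, 0, 0, 0, 0, 3, 0], [0, 0, 0, 0, 0, 3, 0], [0, 0, 0, 0, 0, 3, 0]])

```text
time: 58.72
position: [584.2, -253.3, 65.4]
ee_rot: [3.14, 0.001, 1.483]
ft_force: [0.4, -0.5, -0.5]
opening: 93.6
```

Call:
apply_moves(steps=[[0, 0, 0, 0, 0, 0, 1], [0, 0, 0, 0, 0, 0, 1], [0, 0, 0, 0, 0, 0, 1], [0, 0, 0, 0, 0, 0, 1], [0, 0, 0, 0, 0, 0, 1]])

```text
time: 59.13
position: [583.6, -253.2, 64.8]
ee_rot: [3.141, 0.0, 1.482]
ft_force: [-0.0, 0.2, -0.5]
opening: 64.7
```

Call:
apply_moves(steps=[[0, 0, 0, 0, 0, 0, 1], [0, 0, 0, 0, 0, 0, 1], [0, 0, 0, 0, 0, 0, 1], [0, 0, 0, 0, 0, 0, 1], [0, 0, 0, 0, 0, 0, 1]])

```text
time: 59.55
position: [583.3, -253.1, 64.2]
ee_rot: [-3.141, 0.0, 1.482]
ft_force: [0.1, -1.1, -0.1]
opening: 46.0
```

Call:
apply_moves(steps=[[0, 0, 0, 0, 0, 0, 1], [0, 0, 0, 0, 0, 0, 1], [0, 0, 0, 0, 0, 0, 1]])

```text
time: 59.8
position: [583.3, -253.1, 64.2]
ee_rot: [-3.142, 0.0, 1.482]
ft_force: [0.7, -0.2, -0.2]
opening: 46.4
```

```bash
python3 -c "
from plan import *
plan([(550.5,-56.2,140,84.8,2,5)],1)"
```

```text
t 59.8 pos [ 583.3 -253.1   64.2] rpy [-180.     0.    84.9] open 46.4 F [ 0.7 -0.2 -0.2]
-> call [np.float64(-0.0), np.float64(0.0), np.float64(0.1)] [np.float64(9.66), np.float64(-2.5), np.float64(-3.79)] jaw 1 | per row mm 21.3 deg 0.0 q1/5 [-0.0, 0.0, 0.01, 1.93, -0.5, -0.76]
-> call [np.float64(-0.0), np.float64(0.0), np.float64(0.1)] [np.float64(9.66), np.float64(-2.51), np.float64(-3.79)] jaw 1 | per row mm 21.3 deg 0.0 q1/5 [-0.0, 0.0, 0.01, 1.93, -0.5, -0.76]
```

Call:
apply_moves(steps=[[0, 0, 0, 0, 0, -0.4, 1], [0, 0, 0, 0, 0, -1.6, 1], [0, 0, 0, 0, 0, -3.6, 1], [0, 0, 0, 0, 0, -6, 1], [0, 0, 0, 0, 0, -7.5, 1]])

```text
time: 60.22
position: [584.2, -253.5, 142.3]
ee_rot: [3.139, 0.001, 1.482]
ft_force: [1.0, -1.0, -2.0]
opening: 46.4
```

Call:
apply_moves(steps=[[0, 0, 0, 0.8, -0.2, 0, 1], [0, 0, 0, 2.4, -0.6, 0, 1], [0, 0, 0, 4.6, -1.2, 0, 1], [0, 0, 0, 7.2, -1.9, 0, 1], [0, 0, 0, 9.7, -2.5, 0, 1]])

```text
time: 60.63
position: [564.5, -151.0, 137.0]
ee_rot: [-3.137, -0.002, 1.482]
ft_force: [0.2, 0.0, -1.7]
opening: 45.9
```

Call:
apply_moves(steps=[[0, 0, 0, 2.5, -0.6, 0, 1], [0, 0, 0, 5, -1.3, 0, 1], [0, 0, 0, 7.2, -1.9, 0, 1], [0, 0, 0, 8.8, -2.3, 0, 1], [0, 0, 0, 9.5, -2.5, 0, 1]])

```text
time: 61.05
position: [547.6, -53.1, 137.1]
ee_rot: [-3.137, -0.002, 1.485]
ft_force: [-0.4, 0.4, -1.5]
opening: 46.1
```

Call:
apply_moves(steps=[[0, 0, 0, 0, 0, 0, 1], [0, 0, 0, 0, 0, 0, 1], [0, 0, 0, 0, 0, 0, 1], [0, 0, 0, 0, 0, 0, 1], [0, 0, 0, 0, 0, 0, 1]])

```text
time: 61.47
position: [550.6, -58.3, 139.1]
ee_rot: [-3.141, 0.0, 1.481]
ft_force: [0.2, 0.7, -2.5]
opening: 46.3
```

Call:
apply_moves(steps=[[0, 0, 0, 0, 0, 0.8, 1], [0, 0, 0, 0, 0, 2, 1], [0, 0, 0, 0, 0, 3.2, 1], [0, 0, 0, 0, 0, 4.2, 1], [0, 0, 0, 0, 0, 4.7, 1]])

```text
time: 61.88
position: [548.4, -57.0, 89.1]
ee_rot: [-3.137, -0.001, 1.482]
ft_force: [0.5, 0.3, -2.2]
opening: 46.3
```

Call:
apply_moves(steps=[[0, 0, 0, 0, 0, 0.3, 1], [0, 0, 0, 0, 0, 0.7, 1], [0, 0, 0, 0, 0, 1, 1], [0, 0, 0, 0, 0, 1.1, 1], [0, 0, 0, 0, 0, 1.1, 1]])

```text
time: 62.3
position: [550.6, -57.4, 81.3]
ee_rot: [3.141, 0.0, 1.482]
ft_force: [-0.4, -0.1, -1.6]
opening: 46.2
```

Call:
apply_moves(steps=[[0, 0, 0, 0, 0, 0, 1], [0, 0, 0, 0, 0, 0, 1], [0, 0, 0, 0, 0, 0, 1]])

```text
time: 62.55
position: [550.9, -57.5, 81.7]
ee_rot: [3.141, 0.0, 1.482]
ft_force: [-0.4, 0.5, -1.5]
opening: 46.6
```

```bash
python3 -c "
from plan import *
plan([(550.5,-56.5,75.2,84.8,1,5)],1)"
```

```text
t 62.55 pos [550.9 -57.5  81.7] rpy [179.9   0.   84.9] open 46.6 F [-0.4  0.5 -1.5]
-> call [np.float64(0.1), np.float64(0.0), np.float64(0.1)] [np.float64(0.09), np.float64(-0.05), np.float64(0.65)] jaw 1 | per row mm 1.3 deg 0.0 q1/5 [0.01, 0.0, 0.03, 0.02, -0.01, 0.13]
```

Then I'll release, rise straight up and swing toward the mat so the cameras can see the board.

Call:
apply_moves(steps=[[0, 0, 0, 0.1, 0, 0.25, 1], [0, 0, 0, 0.1, 0, 0.45, 1], [0, 0, 0, 0.1, 0, 0.6, 1], [0, 0, 0, 0.1, 0, 0.65, 1], [0, 0, 0, 0.1, 0, 0.65, 1]])

```text
time: 62.97
position: [550.5, -56.3, 75.2]
ee_rot: [-3.141, -0.0, 1.482]
ft_force: [-1.9, 0.7, 2.2]
opening: 46.6
```

Call:
apply_moves(steps=[[0, 0, 0, 0, 0, 0, 1], [0, 0, 0, 0, 0, 0, 0], [0, 0, 0, 0, 0, 0, 0], [0, 0, 0, 0, 0, 0, 0], [0, 0, 0, 0, 0, 0, 0]])

```text
time: 63.38
position: [550.7, -56.5, 74.7]
ee_rot: [3.141, 0.0, 1.482]
ft_force: [0.8, -0.4, -0.4]
opening: 69.5
```

Call:
apply_moves(steps=[[0, 0, 0, 0, 0, 0, 0], [0, 0, 0, 0, 0, 0, 0], [0, 0, 0, 0, 0, 0, 0], [0, 0, 0, 0, 0, -1, 0], [0, 0, 0, 0, 0, -3.5, 0]])

```text
time: 63.8
position: [547.1, -55.5, 106.8]
ee_rot: [-3.133, -0.001, 1.482]
ft_force: [-0.6, -0.3, -0.4]
opening: 93.6
```

Call:
apply_moves(steps=[[0, 0, 0, 0, 0, -3, 0], [0, 0, 0, 0, 0, -6, 0], [0, 0, 0, 0, 0, -9, 0], [0, 0, 0, 0, 0, -11.2, 0], [0, 0, 0, 0, 0, -12, 0]])

```text
time: 64.22
position: [553.2, -57.0, 235.4]
ee_rot: [3.133, 0.001, 1.482]
ft_force: [1.0, -0.7, 1.4]
opening: 94.0
```

Call:
apply_moves(steps=[[0, 0, 0, -1.5, -1, 0, 0], [0, 0, 0, -4.5, -3, 0, 0], [0, 0, 0, -7.5, -5, 0, 0], [0, 0, 0, -10.5, -7, 0, 0], [0, 0, 0, -13, -8.5, 0, 0]])

```text
time: 64.63
position: [452.3, -179.2, 229.0]
ee_rot: [-3.14, -0.0, 1.482]
ft_force: [0.5, -0.2, -0.5]
opening: 93.7
```

Call:
apply_moves(steps=[[0, 0, 0, -2.5, -1.5, 0, 0], [0, 0, 0, -5, -3, 0, 0], [0, 0, 0, -7.5, -4.5, 0, 0], [0, 0, 0, -9, -5.5, 0, 0], [0, 0, 0, -10, -6, 0, 0]])

```text
time: 65.05
position: [384.0, -273.7, 229.1]
ee_rot: [-3.14, -0.001, 1.48]
ft_force: [-0.4, 0.0, 0.1]
opening: 93.8
```

Call:
apply_moves(steps=[[0, 0, 0, 0, 0, 0, 0], [0, 0, 0, 0, 0, 0, 0], [0, 0, 0, 0, 0, 0, 0], [0, 0, 0, 0, 0, 0, 0], [0, 0, 0, 0, 0, 0, 0]])

```text
time: 65.47
position: [386.4, -271.8, 229.7]
ee_rot: [3.142, -0.0, 1.484]
ft_force: [0.0, 0.3, -0.0]
opening: 94.2
```

```bash
python3 - <<'E'
from plan import *
from h import *
from m1 import rect
plan([(400,-250,230,84.9,1,5)],0)
for n in ["scene","top"]:
    p=arm.snapshot(n); cv2.imwrite(f"pics/{n}13.png",p["frame"]); W=cloud(p); print(n)
    for t,(a,b,c,d),zr in [("motor",(500,640,48,140),(138,152)),("unit",(500,640,-22,48),(138,152)),("mast",(500,640,-120,-24),(138,152)),("bar",(400,560,190,380),(88,100)),("deck",(400,560,190,380),(56,65)),("mug",(740,860,-60,60),(80,98))]:
      P=W[(W[...,2]>zr[0])&(W[...,2]<zr[1])&(W[...,0]>a)&(W[...,0]<b)&(W[...,1]>c)&(W[...,1]<d)]
      if len(P)>20: print(" ",t,len(P),np.round(np.median(P[:,2]),1),rect(P[:,:2]))
E
```

```text
t 65.47 pos [ 386.4 -271.8  229.7] rpy [180.  -0.  85.] open 94.2 F [ 0.   0.3 -0. ]
-> call [np.float64(0.0), np.float64(-0.0), np.float64(0.1)] [np.float64(2.29), np.float64(1.17), np.float64(-0.03)] jaw 0 | per row mm 5.1 deg 0.0 q1/5 [0.0, -0.0, 0.03, 0.46, 0.23, -0.01]
scene
  motor 317 144.1 ([563.3, 87.3], [42.3, 46.8], 55.9)
  unit 374 143.4 ([556.3, 15.6], [54.5, 37.4], 84.1)
  mast 313 143.3 ([550.1, -54.7], [47.0, 48.1], 88.0)
  bar 435 93.2 ([474.8, 288.3], [112.1, 31.9], 80.2)
  deck 653 59.4 ([474.9, 288.7], [156.9, 78.6], 80.5)
  mug 355 88.6 ([792.5, -8.2], [71.5, 76.9], 54.5)
top
  motor 579 143.8 ([563.2, 87.1], [44.0, 44.4], 88.8)
  unit 651 143.5 ([556.9, 16.1], [54.1, 34.2], 85.3)
  mast 458 143.4 ([550.3, -55.2], [46.2, 45.8], 88.2)
  bar 952 93.4 ([474.5, 290.4], [110.7, 29.1], 79.9)
  deck 1867 59.5 ([474.9, 290.3], [154.5, 75.2], 79.5)
  mug 341 88.7 ([791.8, -7.1], [75.0, 73.8], 56.2)
```

View pics/top13.png

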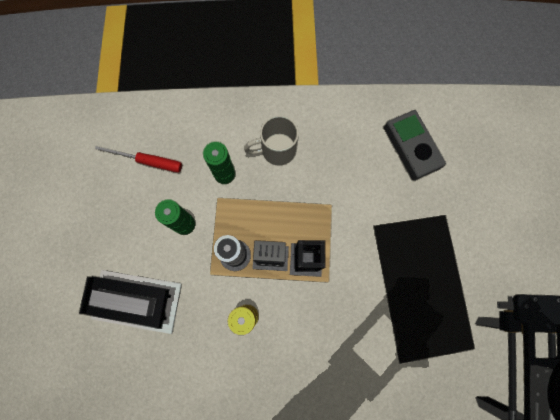

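View pics/scene13.png

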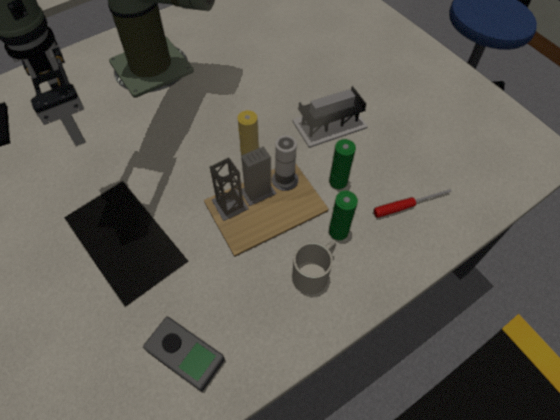

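In both pictures all parts stand on their own pads: motor (230,248), unit (269,254) and mast (308,257) in the top view. The bar is centred on the deck at (120,300), the mug hasn't moved, and the gripper is clear. Handing in.

```bash
python3 -c "
from h import *
print(arm.hand_in())"
```

```text
the job is handed in; nothing more can be done
None
```

I moved the mast, unit and motor to the mat, laid the bar on the carrier deck, and stood each part back on its own pad. I handed the job in soon after the last robot reading at 65.5 s; it gives no verdict.

**Last checks (top and scene cameras):**
- **Bar:** within about 1 mm of the deck's middle and 0.5° of its direction, with its top at z = 93.4 mm (deck 59.5 mm).
- **Tall parts:** motor, unit and mast are each about 1 mm from their pad centres, with their tops at about 143.5 mm, as at the start.
- **Angles:** the unit is square with its pad to under 1°. The mast measures about 3° off, within the 0.2 rad limit. Its grip width of 46 mm suggests it was aligned with the jaws, so part of that may be measuring error.
- **Mug and gripper:** the mug looks unmoved. I judged that from the pictures rather than comparing its position with the start. The gripper is clear of everything.

**What disagreed:** the first grasp of the bar closed on nothing and left the bar where it was. The wrist depth showed the fingertips about 28 mm above the reported TCP. I lowered the tool by that much and the second grasp held.

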